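# Wedge the guard open and rack the numbered gouges

## Robot

A 7-joint arm with a two-finger parallel gripper is mounted at the origin on the work surface. World frame = base frame: x ahead of the robot, y to its left, z up, the work surface at z = 0. Lengths are in m, angles in degrees, forces in N, time in s.
With the tool pointing down it reaches from about 0.4 to 0.875 m from the base axis. Payload 19.3 kg.
Tool frame: the origin (TCP) lies at the very end of the fingers, on their centre line; the grasp point (between the pads) lies 19 mm behind it; z points along the fingers, y is the line along which they close (so a half turn about z gives the same grasp; the last joint's range is limited). The gripper opens to 85 mm and grips with 20 to 120 N. Pads are 22 mm wide; open, the fingers measure 114 mm over their backs; the gripper's body (76 mm by 85 mm) begins 54 mm behind the grasp point. The pads swing forward as they close: fully open they stand 13 mm farther back than shut.
Start: joints at [66.738, 29.874, -2.08, 91.645, 1.215, 58.505, -6.463], TCP at [0.206, -0.59, 0.231] pointing down, gripper open.
Joint ranges: [-166.77, 166.77], [-17.47, 122.26], [-85.68, 81.53], [9.62, 139.38], [-72.42, 252.41], [9.2, 110.78], [-144.41, 144.41]. Speed limits (degrees/s): [108.29, 108.29, 136.94, 136.94, 172.46, 172.46, 172.46].

## Interface

Orientations are given as a 3x3 rotation matrix whose columns are the frame's x, y, z axes.
In Python, from rig import readout, snapshot, get_calibration, manip gives the robot as it stands.
- The arm moves only by the shell command python3 -m handwheel 'ROWS' [OPENING] [FORCE]. ROWS is text: rows parted by semicolons, each of 6 numbers parted by spaces: the shift along the world's x, y, z in mm, then the turn, a rotation vector about the world's x, y, z in rad. In form: x y z rx ry rz; .... A call has 1 to 20 rows; each row shifts and turns the commanded pose from where the row before left it; what a row does not reach is not made up. A row lasts 1/10 s, in which the tool goes at most 50 mm and 8.59 degrees, less where a joint would pass 70% of its speed; a pose out of reach is approached as far as the arm can. A call with a gripper value outside its range is refused whole. OPENING is the opening, from 0 (shut) to 1 (fully open), set as the call begins (- or left out, the last holds). The fingers move at their own pace and stop on an object; FORCE is the grip in N (left out, the last holds). Time passes only in rows, so rows that do not move let the fingers close. It gives the time, the measured TCP pose, the force, the opening and the grip force at its end, in the units of the state.
- readout.state(): the state, without advancing time (a new reading comes with each control period).
- snapshot(name): name is "side" or "top" or "wrist"; returns (picture, depth): 384x512x3 uint8, red, green, blue; 384x512 float32, m along the optical axis (not along the pixel's ray), 0 where there is no reading.
- get_calibration(name): a dict with "fx", "fy", "cx", "cy" (pixels), "dist_coeffs" ([k1, k2, p1, p2, k3] as OpenCV has them; the pictures are not rectified), "T" (4x4, takes a point from camera to world coordinates). Camera axes: x right, y down, z forward; pixel columns grow to the right and rows downward; lengths in m; the calibration is good to about 2 mm. A picture is of the moment at which its call begins: read the wrist's pose just before it. get_calibration takes no time and is no camera call; for the wrist camera it gives the pose at the moment of the call.
- manip.job_done(): hands the job in; it is judged then, once.
The state is a dict: "time_s": time; "joint_positions": joint angles; "joint_vel": joint speeds; "tau": joint torques, N m; "position": TCP position; "ee_rot": TCP orientation; "force": force on the tool from outside, world axes, zero at the start; "torque": the same for the moment, N m; "finger_gap": finger opening in m; "finger_force": force on a finger pad.
Only numpy, scipy, OpenCV 4.12 (cv2) and the standard library are available. Lean on these libraries where they do the work, as an engineer would, in place of code of your own. Each camera call takes 0.05 s, during which the arm holds its last target. There are 200 camera calls.

## Task

Push the wooden wedge toe first into the gap beside the gouge rack so that it holds the red sprung guard fully open, and let go of it. Then put the carving gouges away blade first, strictly in order 1, 2, 3, each in the pocket whose plate carries its number and let go before the next is housed: feel for the cork stop at the bottom, so that the cutting edge rests against it without shoving the stop back. Leave the wedge in place and do not disturb the other things on the bench.

Things in the scene. Friction and masses are not known exactly. Their poses are not given: they have to be found in the camera images.
- rack: Light-wood gouge rack, fixed to the bench, 196 mm wide (y), about 145 mm tall. Origin on the bench under its middle; x = horizontally out of the mouths, y across, z up. Three closed pockets at y = -72, 0, +72 mm, mouth centres at x = 60, z = 100 mm, running in and down at 25 degrees below level. A dark board on top (x -3 to 43, y -98 to 98, top at z = 140 mm) carries the number plates
- wedge_gap (a point): Point on the rack's outer +y side wall (upright, plain, along x), at the entry of the wedge gap, 20 mm above the bench; axes as the rack. The gap lies between this wall (y = 0 here) and the guard's red lug (inner face y = +20 mm when shut), from x = 0 to x = -40 mm, and is entered along -x. The wall ends at x = +15 mm. A fixed toe block (front face at x = -84 mm) stops the wedge
- guard (a joint): Red sprung comb guard sliding along the rack's +y; m; 0 = shut, a 22 mm wide tab stands across the middle of each mouth; 0.028 or more = tabs beside the mouths, all free; end stop 0.040. A spring (about 2 N shut, 4 N open) always drives it back to 0. Forcing the wedge in takes up to about 20 N
- guard_lug (a point): Inner corner of the guard's red lug, at the entry of the gap, 30 mm above the bench; moves with the guard; axes as the rack. The lug is 10 mm thick (y), 40 mm deep (to -x), 4 to 82 mm above the bench. A red cross-bar of the guard passes over the gap from here to x = +28 mm, underside 62 mm above the bench
- wedge_heel (a point): Loose dark wooden wedge, 150 mm long, lying on the bench. Point in the middle of its raised heel (40 long, 48 wide, 58 mm tall), 40 mm above the bench. Its x points from toe to heel, z up. The rest is 40 mm tall. Straight face on its -y side; 48 mm wide (parallel) for 80 mm from the heel end, then the +y face slopes over 70 mm to an 8 mm wide toe. Toe end at x = -130 mm from here
- wedge_toe (a point): Middle of the wedge's toe end: 20 mm to the -y side of the wedge's centre line, so 4 mm from the plane of the straight face; 20 mm above the bench; axes as the wedge
- gouge1_c (a point): Loose carving gouge number 1 (1 black band on the yellow handle, red butt), 170 mm long, 0.13 to 0.2 kg, lying on the bench. Point at the centre of its handle (110 long, 28 wide, 24 tall), 12 mm up. x points along it to the cutting edge, 115 mm away. Ferrule 22 mm thick from 55 to 67 mm, then blade 18 wide, 5 thick. Centre of mass 40 mm from here towards the blade
- gouge1_tip (a point): Cutting edge of gouge 1, on its axis; axes as the gouge
- pocket1 (a point): Centre of the mouth of pocket 1: the one under the red plate with 1 white dot on top of the rack (which plate is over which pocket varies). Axes as the rack (level). Pocket 36 wide (y), 34 high, running along (-0.906, 0, -0.423) (25 degrees down); rim square to that. The guard's tabs stand 3 to 8 mm before the mouth. The cork stop is 86 to 104 mm down inside
- gouge2_c (a point): Loose carving gouge number 2 (2 black bands on the yellow handle, blue butt), 170 mm long, 0.13 to 0.2 kg, lying on the bench. Point at the centre of its handle (110 long, 28 wide, 24 tall), 12 mm up. x points along it to the cutting edge, 115 mm away. Ferrule 22 mm thick from 55 to 67 mm, then blade 18 wide, 5 thick. Centre of mass 40 mm from here towards the blade
- gouge2_tip (a point): Cutting edge of gouge 2, on its axis; axes as the gouge
- pocket2 (a point): Centre of the mouth of pocket 2: the one under the blue plate with 2 white dots on top of the rack (which plate is over which pocket varies). Axes as the rack (level). Pocket 36 wide (y), 34 high, running along (-0.906, 0, -0.423) (25 degrees down); rim square to that. The guard's tabs stand 3 to 8 mm before the mouth. The cork stop is 86 to 104 mm down inside
- gouge3_c (a point): Loose carving gouge number 3 (3 black bands on the yellow handle, green butt), 170 mm long, 0.13 to 0.2 kg, lying on the bench. Point at the centre of its handle (110 long, 28 wide, 24 tall), 12 mm up. x points along it to the cutting edge, 115 mm away. Ferrule 22 mm thick from 55 to 67 mm, then blade 18 wide, 5 thick. Centre of mass 40 mm from here towards the blade
- gouge3_tip (a point): Cutting edge of gouge 3, on its axis; axes as the gouge
- pocket3 (a point): Centre of the mouth of pocket 3: the one under the green plate with 3 white dots on top of the rack (which plate is over which pocket varies). Axes as the rack (level). Pocket 36 wide (y), 34 high, running along (-0.906, 0, -0.423) (25 degrees down); rim square to that. The guard's tabs stand 3 to 8 mm before the mouth. The cork stop is 86 to 104 mm down inside
- cork_a (a point): Centre of the face of the cork depth stop hidden in the rack's -y side pocket, on the pocket's centre line, 86 to 104 mm from the mouth, differing from pocket to pocket; x points out along the slope, y across the rack. A friction fit: it slips back if pressed with more than about 20 N
- cork_b (a point): Centre of the face of the cork depth stop hidden in the rack's middle pocket, on the pocket's centre line, 86 to 104 mm from the mouth, differing from pocket to pocket; x points out along the slope, y across the rack. A friction fit: it slips back if pressed with more than about 20 N
- cork_c (a point): Centre of the face of the cork depth stop hidden in the rack's +y side pocket, on the pocket's centre line, 86 to 104 mm from the mouth, differing from pocket to pocket; x points out along the slope, y across the rack. A friction fit: it slips back if pressed with more than about 20 N
- mallet: Wooden carver's mallet, head 60 x 110 x 64 mm, lying down; origin under the middle of its length; bystander
- relief_block: Plywood block 90 x 60 x 25 mm; bystander; origin under its centre
- offcut: Pale wooden offcut 100 x 35 x 30 mm; bystander; origin under its centre
- mug: Blue ceramic mug, 80 mm across, 90 mm tall; bystander; origin under its centre
- oil_jar: Amber jar, 64 mm across, 90 mm tall; bystander; origin under its centre
- clip_box: Open blue box 90 x 120 x 40 mm on the cutting mat; bystander; origin under its centre
There are look-alikes about, which are no part of the job. What is shaped like the part that bears gouge3_c but white is not meant.

How it is judged (in metres and radians):
On the way, in this order (a step that is already met when the one before it is completed fails the run):
1. the wedge, released, holds the guard open (value of joint guard above 0.025 m and x of wedge_toe in the frame of wedge_gap between -0.092 and -0.072 m and y of wedge_toe in the frame of wedge_gap between -0.006 and 0.02 m and angle between wedge_toe's own z axis and vertical below 0.15 rad and contact force between the fingers and wedge below 0.1 N and contact force between each of the arm, the fingers and guard below 0.1 N), for 0.2 s.
2. gouge 1 is released with its edge at the cork stop of pocket 1 (((x of gouge1_tip in the frame of cork_a between -0.006 and 0.008 m and y of gouge1_tip in the frame of cork_a between -0.018 and 0.018 m and distance between gouge1_tip and cork_a below 0.025 m) or (x of gouge1_tip in the frame of cork_b between -0.006 and 0.008 m and y of gouge1_tip in the frame of cork_b between -0.018 and 0.018 m and distance between gouge1_tip and cork_b below 0.025 m) or (x of gouge1_tip in the frame of cork_c between -0.006 and 0.008 m and y of gouge1_tip in the frame of cork_c between -0.018 and 0.018 m and distance between gouge1_tip and cork_c below 0.025 m)) and y of gouge1_tip in the frame of pocket1 between -0.02 and 0.02 m and contact force between the fingers and gouge1 below 0.1 N), for 0.2 s.
3. gouge 2 is released with its edge at the cork stop of pocket 2 (((x of gouge2_tip in the frame of cork_a between -0.006 and 0.008 m and y of gouge2_tip in the frame of cork_a between -0.018 and 0.018 m and distance between gouge2_tip and cork_a below 0.025 m) or (x of gouge2_tip in the frame of cork_b between -0.006 and 0.008 m and y of gouge2_tip in the frame of cork_b between -0.018 and 0.018 m and distance between gouge2_tip and cork_b below 0.025 m) or (x of gouge2_tip in the frame of cork_c between -0.006 and 0.008 m and y of gouge2_tip in the frame of cork_c between -0.018 and 0.018 m and distance between gouge2_tip and cork_c below 0.025 m)) and y of gouge2_tip in the frame of pocket2 between -0.02 and 0.02 m and contact force between the fingers and gouge2 below 0.1 N), for 0.2 s.
4. gouge 3 is released with its edge at the cork stop of pocket 3 (((x of gouge3_tip in the frame of cork_a between -0.006 and 0.008 m and y of gouge3_tip in the frame of cork_a between -0.018 and 0.018 m and distance between gouge3_tip and cork_a below 0.025 m) or (x of gouge3_tip in the frame of cork_b between -0.006 and 0.008 m and y of gouge3_tip in the frame of cork_b between -0.018 and 0.018 m and distance between gouge3_tip and cork_b below 0.025 m) or (x of gouge3_tip in the frame of cork_c between -0.006 and 0.008 m and y of gouge3_tip in the frame of cork_c between -0.018 and 0.018 m and distance between gouge3_tip and cork_c below 0.025 m)) and y of gouge3_tip in the frame of pocket3 between -0.02 and 0.02 m and contact force between the fingers and gouge3 below 0.1 N), for 0.2 s.
At the end, for the whole second after the job is handed in: The wedge lies flat in the gap, toe 72 to 92 mm past its near edge, holding the guard open by more than 25 mm; gouges 1, 2 and 3 rest, released, each in its own pocket with the cutting edge within 8 mm of the cork stop's face; no robot contact (all of step 1 and all of step 2 and all of step 3 and all of step 4 and linear speed of each of gouge1, gouge2, gouge3 below 0.02 m/s); the robot touches nothing.
It fails at once if a cork stop is shoved back by more than 6 mm (distance of any of cork_a, cork_b, cork_c from where it was at the start of the episode above 0.006 m).
It fails at once if another thing on the bench (mallet, block, offcut, mug, jar, box) is shifted by more than 30 mm (distance of any of mallet, relief_block, offcut, mug, oil_jar, clip_box from where it was at the start of the episode above 0.03 m).
It also fails if it takes over 72 s, if anything falls off the work surface, if the arm or the gripper's body presses on something with over 40 N, if the wrist force passes 120 N, or if a joint passes its speed limit or range.

## Working session

There is one attempt and no reset: what is moved stays moved. The work goes in short steps, Python scripts to look and compute and a shell command to move; the robot and the scene stay as the last step left them, time stands still between calls to the robot, and variables do not carry over. Pictures are saved under pics/ and viewed, at most 10 in all, crops included, and the job is handed in when it is done.

```bash
ls; mkdir -p pics; cat > h.py <<'E'
import numpy as np,cv2
from rig import readout,snapshot,get_calibration
def grab(n,tag):
    c=get_calibration(n); im,d=snapshot(n); np.savez(f'pics/{tag}.npz',im=im,d=d,T=c['T'],K=np.array([[c['fx'],0,c['cx']],[0,c['fy'],c['cy']],[0,0,1]]),dist=np.array(c['dist_coeffs']))
    return im,d
def load(tag): return np.load(f'pics/{tag}.npz')
def cloud(s,pts=None):
    im,d=s['im'],s['d']
    if pts is None:
        v,u=np.mgrid[0:384,0:512]; pts=np.c_[u.ravel(),v.ravel()]; z=d.ravel()
    else:
        pts=np.array(pts); z=np.array([np.median(d[int(round(v))-1:int(round(v))+2,int(round(u))-1:int(round(u))+2]) for u,v in pts])
    n=cv2.undistortPoints(pts.astype(np.float64).reshape(-1,1,2),s['K'],s['dist']).reshape(-1,2)
    P=np.c_[n*z[:,None],z]; T=s['T']; return P@T[:3,:3].T+T[:3,3]
def ray(s,pts,h):
    n=cv2.undistortPoints(np.array(pts,float).reshape(-1,1,2),s['K'],s['dist']).reshape(-1,2)
    T=s['T']; r=np.c_[n,np.ones(len(n))]@T[:3,:3].T; o=T[:3,3]; h=np.asarray(h,float)
    return o+r*((h-o[2])/r[:,2])[:,None]
def save(im,name,crop=None,f=1):
    if crop: im=im[crop[1]:crop[3],crop[0]:crop[2]]
    cv2.imwrite('pics/'+name,cv2.resize(im[:,:,::-1],None,fx=f,fy=f,interpolation=cv2.INTER_CUBIC))
E
python3 - <<'E'
from h import *
for n in('top','side'):
    im,d=grab(n,n+'0'); save(im,n+'0.png',f=1.55)
    s=load(n+'0'); print(n,s['T'].round(3).tolist(),s['K'][0,0])
st=readout.state(); print({k:np.round(v,3).tolist() for k,v in st.items()})
E
```

```text
pics
top [[-0.0, -0.998, 0.058, 0.453], [-1.0, 0.001, 0.012, -0.04], [-0.012, -0.058, -0.998, 1.133], [0.0, 0.0, 0.0, 1.0]] 348.1258139045905
side [[-0.993, -0.087, 0.082, 0.377], [-0.119, 0.629, -0.769, 1.11], [0.015, -0.773, -0.634, 1.028], [0.0, 0.0, 0.0, 1.0]] 444.1360574147002
{'time_s': 0.1, 'joint_positions': [66.738, 29.904, -2.082, 91.669, 1.216, 58.503, -6.463], 'joint_vel': [-0.044, -0.043, -0.026, 0.004, 0.022, 0.067, 0.051], 'tau': [0.008, -92.849, 1.986, -37.053, 0.018, 0.005, -0.0], 'position': [0.206, -0.59, 0.231], 'ee_rot': [[0.944, 0.33, -0.0], [0.33, -0.944, 0.001], [-0.0, -0.001, -1.0]], 'force': [-0.34, 0.131, 0.437], 'torque': [0.008, -0.024, -0.006], 'finger_force': 0.0, 'finger_gap': 0.085}
```

View pics/top0.png

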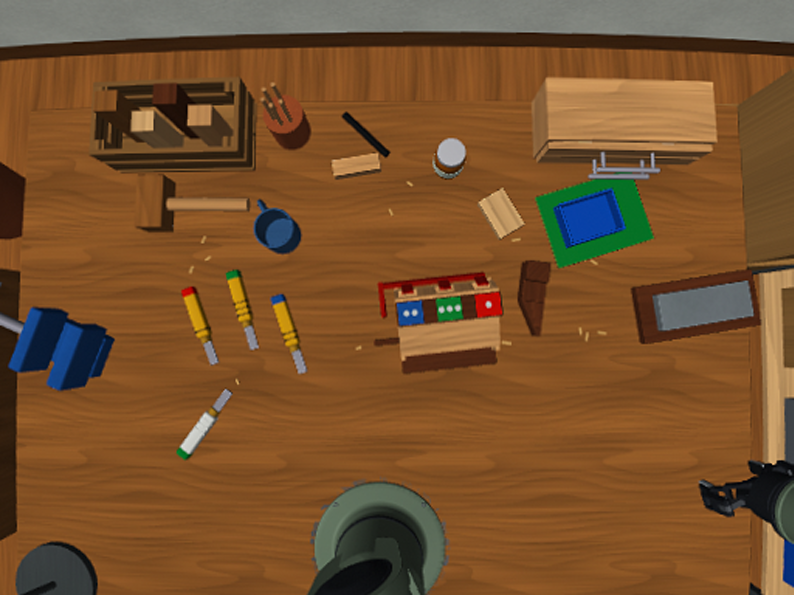

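View pics/side0.png

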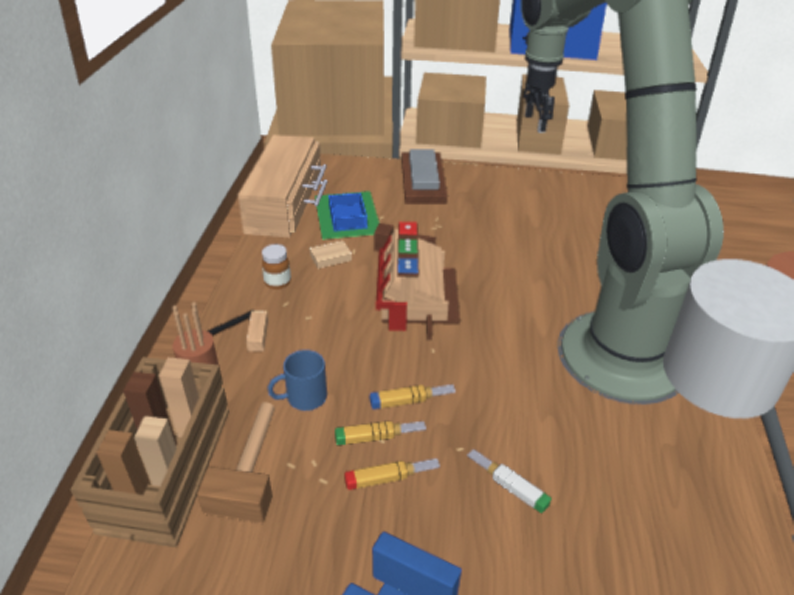

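Top view: the rack is at about (450,320), with the lug at its left (382,300). The wedge is on the right, heel (535,262) and toe (537,334). The plates, left to right, are blue 2 (410,313), green 3 (450,308) and red 1 (488,304).

Gouge candidates by butt colour:
- **Gouge 1:** red (190,290).
- **Gouge 3:** green (235,272), yellow handle.
- **Gouge 2:** blue (278,297).
- **Decoy:** the white-handled tool with a green butt at (183,455), which is not meant.

I'll confirm these in one enlarged crop.

```bash
python3 - <<'E'
from h import *
s=load('top0'); im=s['im']
a=cv2.resize(im[165:245,235:365][:,:,::-1],None,fx=6,fy=6,interpolation=cv2.INTER_CUBIC)
cv2.imwrite('pics/rack.png',a)
b=im[165:305,108:208][:,:,::-1]; s2=load('side0')['im'][240:340,205:365][:,:,::-1]
b=cv2.resize(b,None,fx=4,fy=4,interpolation=cv2.INTER_CUBIC); c=cv2.resize(s2,(400,250),interpolation=cv2.INTER_CUBIC)
o=np.zeros((560,800,3),np.uint8); o[:,:400]=b; o[:250,400:]=c; cv2.imwrite('pics/gouges.png',o)
P=cloud(s).reshape(384,512,3)
hsv=cv2.cvtColor(im,cv2.COLOR_RGB2HSV)
def rect(m,name):
    p=P[m]; 
    if len(p)<5: print(name,'none');return
    r=cv2.minAreaRect((p[:,:2]*1000).astype(np.float32)); print(name,len(p),np.round(r[0],1),np.round(r[1],1),round(r[2],1),'z',np.percentile(p[:,2],[5,50,95]).round(4), cv2.boxPoints(r).round(0).tolist())
v,u=np.mgrid[0:384,0:512]
box=lambda x0,y0,x1,y1:(u>=x0)&(u<x1)&(v>=y0)&(v<y1)
rect(box(245,180,330,225)&(abs(P[...,2]-.142)<.006),'board')
rect(box(325,160,365,225)&(P[...,2]>.03),'wedge')
rect(box(325,160,365,225)&(P[...,2]>.05),'heel')
H,S,V=cv2.split(hsv)
red=((H<6)|(H>174))&(S>180)&(V>60)
rect(box(240,170,262,210)&red&(P[...,2]>.06),'lug/left red')
rect(box(240,170,330,195)&red,'guard')
for n,bx in {'g1':(112,180,145,238),'g3':(142,170,168,228),'g2':(172,186,200,245)}.items():
    rect(box(*bx)&(P[...,2]>.014)&(S>150),n+' handle')
    rect(box(*bx)&(P[...,2]>.006),n)
E
```

```text
board 1060 [ 487.9 -132.9] [ 45.9 196.5] 6.3 z [0.1373 0.1425 0.1464] [[454.0, -38.0], [476.0, -233.0], [521.0, -228.0], [500.0, -33.0]]
wedge 627 [ 520.2 -192.5] [297.7 149.6] 87.1 z [0.0351 0.0398 0.0586] [[438.0, -337.0], [587.0, -345.0], [603.0, -48.0], [453.0, -40.0]]
heel 198 [ 526.  -188.9] [ 51.7 327.5] 17.1 z [0.0529 0.0565 0.0602] [[453.0, -40.0], [549.0, -353.0], [599.0, -338.0], [503.0, -25.0]]
lug/left red 129 [500.2 -26. ] [51.6 93.7] 89.0 z [0.0701 0.0788 0.0942] [[453.0, -51.0], [547.0, -53.0], [548.0, -1.0], [454.0, 1.0]]
guard 464 [ 507.5 -113.8] [ 98.3 225.3] 3.9 z [0.0691 0.0788 0.1452] [[451.0, -5.0], [466.0, -230.0], [564.0, -223.0], [549.0, 2.0]]
g1 handle 304 [443.3 196.6] [460.4 110.7] 78.8 z [0.0167 0.0227 0.0265] [[345.0, -19.0], [453.0, -40.0], [542.0, 412.0], [434.0, 433.0]]
g1 422 [425.6 201.3] [460.1 155.2] 77.9 z [0.0107 0.0215 0.0261] [[301.0, -7.0], [453.0, -40.0], [550.0, 410.0], [398.0, 442.0]]
g3 handle 328 [465.9 155.1] [375.8 107.8] 70.3 z [0.018  0.0226 0.0267] [[352.0, -4.0], [453.0, -40.0], [580.0, 314.0], [479.0, 350.0]]
g3 439 [449.5 161. ] [375.8 142.5] 70.3 z [0.0104 0.0215 0.0264] [[319.0, 8.0], [453.0, -40.0], [580.0, 314.0], [446.0, 362.0]]
g2 handle 313 [437.4 105.2] [271. 109.] 74.3 z [0.0178 0.0222 0.0257] [[348.0, -10.0], [453.0, -40.0], [527.0, 221.0], [422.0, 250.0]]
g2 430 [420.3 111.1] [272.6 146. ] 74.1 z [0.0117 0.0214 0.0255] [[313.0, 0.0], [453.0, -40.0], [528.0, 222.0], [387.0, 262.0]]
```

View pics/rack.png

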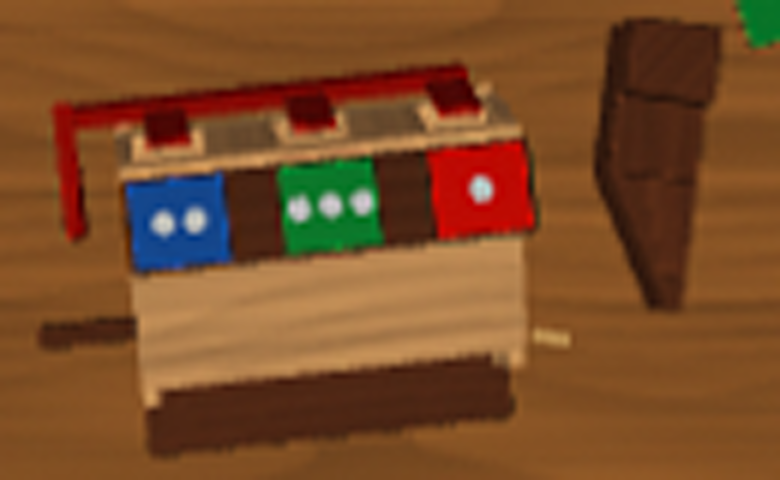

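View pics/gouges.png

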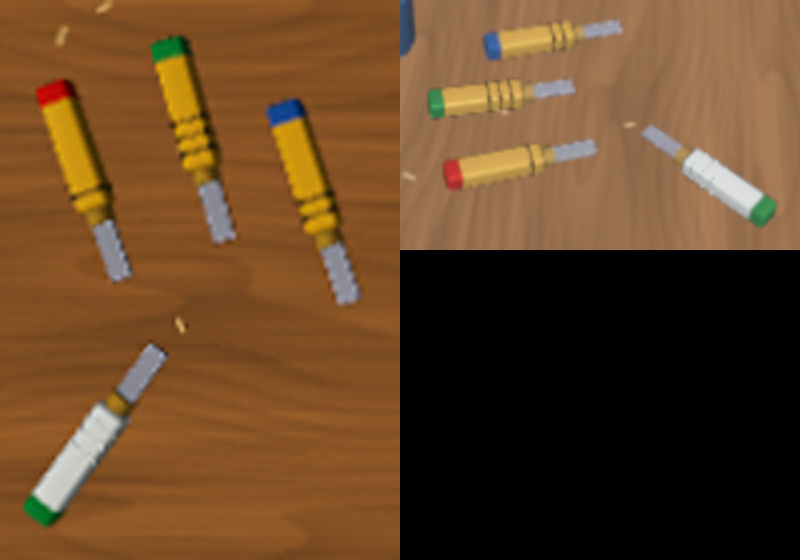

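The crops confirm yellow-handled gouges 1 (one band, red), 3 (three bands, green) and 2 (two bands, blue); the white one is the decoy. The rack plates, left to right, are blue 2, green 3, red 1. Next I'll redo the fits with invalid depth filtered out.

```bash
python3 - <<'E'
from h import *
s=load('top0'); im=s['im']; P=cloud(s).reshape(384,512,3); ok=s['d']>0
H,S,V=cv2.split(cv2.cvtColor(im,cv2.COLOR_RGB2HSV)); v,u=np.mgrid[0:384,0:512]
box=lambda x0,y0,x1,y1:(u>=x0)&(u<x1)&(v>=y0)&(v<y1)
def rect(m,name):
    p=P[m&ok]; r=cv2.minAreaRect((p[:,:2]*1000).astype(np.float32)); print(name,len(p),np.round(r[0],1),np.round(r[1],1),round(r[2],1),'z',np.percentile(p[:,2],[5,50,95]).round(4), cv2.boxPoints(r).round(0).tolist()); return p
rect(box(325,160,365,225)&(P[...,2]>.03),'wedge'); rect(box(325,160,365,225)&(P[...,2]>.051),'heel')
red=((H<6)|(H>174))&(S>180)&(V>60)
for n,bx in {'g1':(112,180,145,238),'g3':(142,170,168,228),'g2':(172,186,200,245)}.items():
    p=rect(box(*bx)&(P[...,2]>.018)&(S>150),n+' handle'); rect(box(*bx)&(P[...,2]>.006),n)
y=np.radians(6.4);R=np.array([[np.cos(y),-np.sin(y)],[np.sin(y),np.cos(y)]])
p=P[box(240,170,262,210)&red&ok]; q=(p[:,:2]*1000-[468,-135.1])@R
for lo in range(-30,70,10):
    k=(q[:,0]>=lo)&(q[:,0]<lo+10)
    if k.any(): print('lug x',lo,k.sum(),'y',q[k,1].min().round(),q[k,1].max().round(),'z',(p[k,2]*1000).min().round(),(p[k,2]*1000).max().round())
print(q.min(0),q.max(0))
p=P[box(262,170,330,195)&red&ok]; q=(p[:,:2]*1000-[468,-135.1])@R
for lo in range(40,110,6):
    k=(q[:,0]>=lo)&(q[:,0]<lo+6)
    if k.any(): print('guard x',lo,k.sum(),'z',np.percentile(p[k,2]*1000,[0,50,100]).round())
# rack side outlines at low z
q=np.c_[(P[...,:2].reshape(-1,2)*1000-[468,-135.1])@R,P[...,2].ravel()*1000]
k=ok.ravel()&(abs(q[:,0]+0)<150)&(abs(q[:,1])<150)&(q[:,2]>8)&(q[:,2]<60)&(q[:,1]>100); print('toe block etc',q[k].min(0).round(),q[k].max(0).round())
E
```

```text
wedge 620 [ 514.3 -314.2] [ 49.8 146.8] 81.8 z [0.0351 0.0398 0.0583] [[438.0, -328.0], [583.0, -349.0], [591.0, -300.0], [445.0, -279.0]]
heel 187 [ 567.1 -320.3] [46.  40.7] 82.2 z [0.0532 0.0565 0.0594] [[544.0, -340.0], [584.0, -346.0], [590.0, -300.0], [550.0, -295.0]]
g1 handle 269 [480.3 383.7] [118.9  26.9] 20.9 z [0.0196 0.0229 0.0262] [[420.0, 375.0], [430.0, 350.0], [541.0, 392.0], [531.0, 417.0]]
g1 416 [457.2 395. ] [180.9  66.3] 21.0 z [0.0107 0.0215 0.0258] [[361.0, 393.0], [385.0, 332.0], [554.0, 397.0], [530.0, 458.0]]
g3 handle 308 [514.2 292.1] [120.9  30.3] 16.0 z [0.0193 0.0227 0.0265] [[452.0, 290.0], [460.0, 261.0], [577.0, 294.0], [568.0, 323.0]]
g3 436 [492.  285.7] [167.2  30.3] 16.0 z [0.0104 0.0215 0.0263] [[407.0, 277.0], [416.0, 248.0], [577.0, 294.0], [568.0, 323.0]]
g2 handle 293 [463.2 195.5] [119.3  27.9] 19.5 z [0.0191 0.0224 0.0257] [[402.0, 189.0], [412.0, 163.0], [524.0, 202.0], [515.0, 229.0]]
g2 427 [440.7 191.8] [167.1  38.4] 15.2 z [0.0117 0.0213 0.0254] [[355.0, 188.0], [365.0, 151.0], [526.0, 195.0], [516.0, 232.0]]
lug x 20 8 y 120.0 126.0 z 79.0 83.0
lug x 30 12 y 118.0 125.0 z 77.0 84.0
lug x 40 11 y 118.0 127.0 z 52.0 84.0
lug x 50 9 y 119.0 126.0 z 77.0 82.0
lug x 60 14 y 76.0 125.0 z 78.0 113.0
[21.49402199 73.18078485] [ 95.52401519 127.36710597]
guard x 40 11 z [137. 140. 146.]
guard x 58 25 z [109. 113. 116.]
guard x 64 33 z [ 96. 103. 109.]
guard x 70 33 z [70. 90. 97.]
guard x 76 97 z [69. 74. 85.]
guard x 82 80 z [64. 72. 79.]
toe block etc [-35. 101.  13.] [ 55. 150.  52.]
```

```bash
python3 -m handwheel '32 22 -8 0 0 -.0803;32 22 -8 0 0 -.0803;32 22 -8 0 0 -.0803;32 22 -8 0 0 -.0803;32 22 -8 0 0 -.0803;32 22 -8 0 0 -.0803;32 22 -8 .0063 .0432 0;32 22 -8 .0063 .0432 0;32 22 -8 .0063 .0432 0;32 22 -8 .0063 .0432 0;32 22 -8 .0063 .0432 0;34 24 -8 .0063 .0432 0;0 0 0 0 0 0' 1 40; python3 - <<'E'
from h import *
im,d=grab('wrist','w1'); save(im,'w1.png',f=1.5)
s=load('w1');P=cloud(s).reshape(384,512,3);ok=s['d']>0
m=ok&(abs(P[...,2]-.057)<.004)&(abs(P[...,0]-.567)<.05)&(abs(P[...,1]+.32)<.05)
p=P[m]; r=cv2.minAreaRect((p[:,:2]*1000).astype(np.float32)); print(len(p),r,p[:,2].mean())
st=readout.state(); print(st['time_s'],st['position'].round(4) if hasattr(st['position'],'round') else st['position'],np.round(st['ee_rot'],3).tolist(),np.round(st['joint_positions'],1))
E
```

```text
time_s: 1.4
position: [0.5962, -0.3176, 0.132]
ee_rot: [[0.956, -0.138, -0.259], [-0.132, -0.99, 0.04], [-0.262, -0.004, -0.965]]
force: [-0.5, 0.4, -0.5]
finger_gap: 0.0856
finger_force: 0.0
2058 ((570.3890380859375, -321.562744140625), (46.99357604980469, 39.546974182128906), 82.18850708007812) 0.05822018382867744
1.45 [ 0.5939 -0.3207  0.133 ] [[0.956, -0.141, -0.258], [-0.135, -0.99, 0.038], [-0.261, -0.002, -0.965]] [ 19.4  48.6   4.3  73.6   0.5  72.6 -75.6]
```

View pics/w1.png

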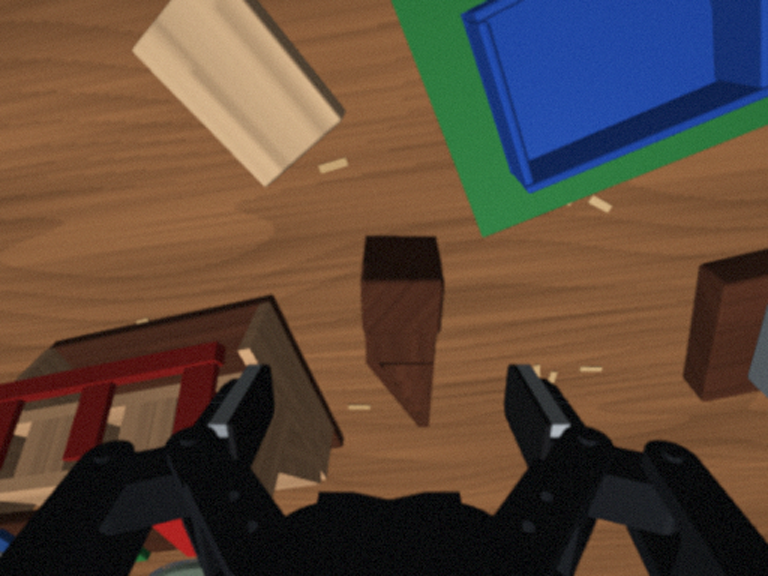

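The wrist view shows the wedge heel centred between the fingers at (402,258), with the rack clear on the left. Descend and grip.

```bash
python3 -m handwheel '-5 0 -22 0 0 0;-5 0 -22 0 0 0;-5 0 -22 0 0 0;-5 0 -22 0 0 0;-5 0 -22 0 0 0;0 0 0 0 0 0;0 0 0 0 0 0' 1 60; python3 -m handwheel '0 0 0 0 0 0;0 0 0 0 0 0;0 0 0 0 0 0;0 0 0 0 0 0;0 0 0 0 0 0;0 0 0 0 0 0' 0 60;python3 -m handwheel '0 0 20 0 0 0;0 0 40 0 0 0;0 0 40 0 0 0;0 0 40 0 0 0;0 0 0 0 0 0;0 0 0 0 0 0'; python3 - <<'E'
from h import *
im,d=grab('wrist','w2'); save(im,'w2.png',f=1.5)
im,d=grab('top','t2')
s=load('t2');P=cloud(s).reshape(384,512,3);ok=s['d']>0
H,S,V=cv2.split(cv2.cvtColor(s['im'],cv2.COLOR_RGB2HSV))
st=readout.state(); p=np.array(st['position']);print(p,np.round(st['ee_rot'],3).tolist())
E
```

```text
time_s: 2.15
position: [0.5667, -0.3247, 0.0259]
ee_rot: [[0.955, -0.146, -0.256], [-0.141, -0.989, 0.037], [-0.259, 0.001, -0.966]]
force: [0.7, -0.6, 0.2]
finger_gap: 0.0856
finger_force: 0.0
time_s: 2.75
position: [0.5677, -0.3243, 0.0265]
ee_rot: [[0.956, -0.145, -0.255], [-0.141, -0.989, 0.037], [-0.257, 0.001, -0.966]]
force: [0.2, 1.0, 7.4]
finger_gap: 0.047
finger_force: 62.1
time_s: 3.35
position: [0.5673, -0.3243, 0.1672]
ee_rot: [[0.956, -0.146, -0.254], [-0.141, -0.989, 0.037], [-0.257, 0.001, -0.967]]
force: [-0.4, 0.2, -2.2]
finger_gap: 0.0474
finger_force: 62.1
[ 0.56651063 -0.3237884   0.16490085] [[0.955, -0.145, -0.257], [-0.14, -0.989, 0.038], [-0.26, -0.0, -0.966]]
```

View pics/w2.png

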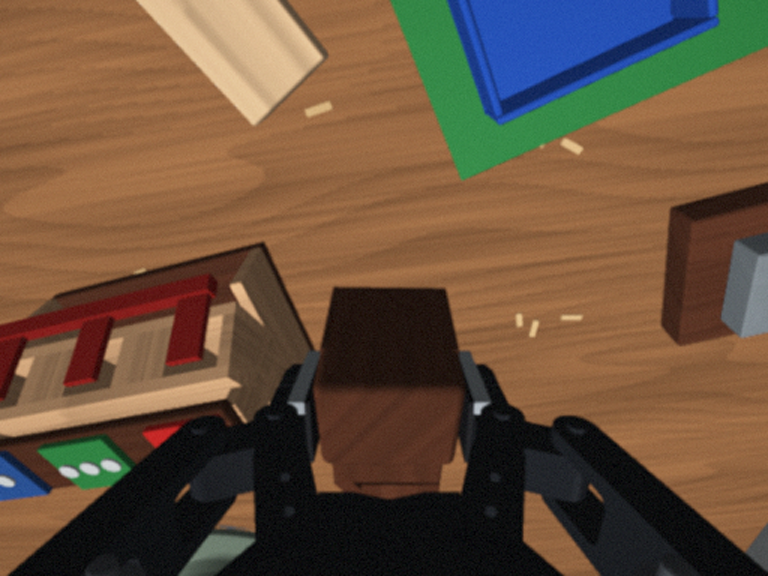

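Wedge held squarely (heel at (390,340)). Lift, carry over the rack front and turn it to the gap axis.

```bash
python3 -m handwheel '0 0 40 0 0 0;11 42 0 0 0 .0321;11 42 0 0 0 .0321;11 42 0 0 0 .0321;11 42 0 0 0 .0321;11 42 0 0 0 .0321;11 42 0 0 0 .0321;11 42 0 0 0 .0321;11 42 0 0 0 .0321;0 0 -40 0 0 0;0 0 -40 0 0 0;0 0 -40 0 0 0;0 0 0 0 0 0;0 0 0 0 0 0;0 0 0 0 0 0'; python3 - <<'E'
from h import *
ss=[readout.state()];im,d=grab('top','t3');ss.append(readout.state()); im2,d2=grab('wrist','w3');ss.append(readout.state())
for st in ss: print(np.round(st['position'],4))
print(np.round(st['ee_rot'],3).tolist(),np.round(st['joint_positions'],1))
a=cv2.resize(im[150:235,225:330],(525,425),interpolation=cv2.INTER_CUBIC)
b=cv2.resize(im2[100:384,0:400],(525*4//7,213))
o=np.zeros((425,790,3),np.uint8); o[:,:525]=a; c=cv2.resize(im2,(265,199)); o[:199,525:]=c; save(o,'p3.png')
# rack from top again incl. wall edges in current image
s=load('t3');P=cloud(s).reshape(384,512,3);ok=s['d']>0
v,u=np.mgrid[0:384,0:512]
m=ok&(u>245)&(u<330)&(v>180)&(v<225)&(abs(P[...,2]-.142)<.006); r=cv2.minAreaRect((P[m][:,:2]*1000).astype(np.float32)); print(r)
s=load('w3');P=cloud(s).reshape(384,512,3);ok=s['d']>0
y=np.radians(6.4);R=np.array([[np.cos(y),-np.sin(y)],[np.sin(y),np.cos(y)]])
q=np.c_[(P[ok][:,:2]*1000-[468,-135.1])@R,P[ok][:,2]*1000]
H,S,V=cv2.split(cv2.cvtColor(s['im'],cv2.COLOR_RGB2HSV)); red=(((H<6)|(H>174))&(S>150)&(V>40))[ok]
for n,k in {'bar':red&(q[:,2]>75)&(q[:,2]<88)&(q[:,1]>100),'wedge top':(q[:,2]>120)&(q[:,2]<138)}.items():
    if k.any(): print(n,k.sum(),np.percentile(q[k],[2,50,98],axis=0).round(1).tolist())
E
```

```text
time_s: 4.95
position: [0.6557, 0.0118, 0.0869]
ee_rot: [[0.96, 0.11, -0.256], [0.107, -0.994, -0.029], [-0.257, 0.0, -0.966]]
force: [-0.0, -0.0, -1.1]
finger_gap: 0.0471
finger_force: 61.8
[0.6557 0.0118 0.0869]
[0.6558 0.0118 0.0871]
[0.6557 0.0119 0.087 ]
[[0.961, 0.11, -0.255], [0.107, -0.994, -0.029], [-0.257, 0.0, -0.966]] [ -5.2  49.8  -1.9  77.9   1.5  67.2 -91. ]
((488.62261962890625, -139.31512451171875), (45.82642364501953, 183.1282501220703), 6.254366397857666)
wedge top 5981 [[190.7, 76.1, 120.2], [209.7, 125.1, 124.4], [229.4, 174.5, 137.7]]
```

View pics/p3.png

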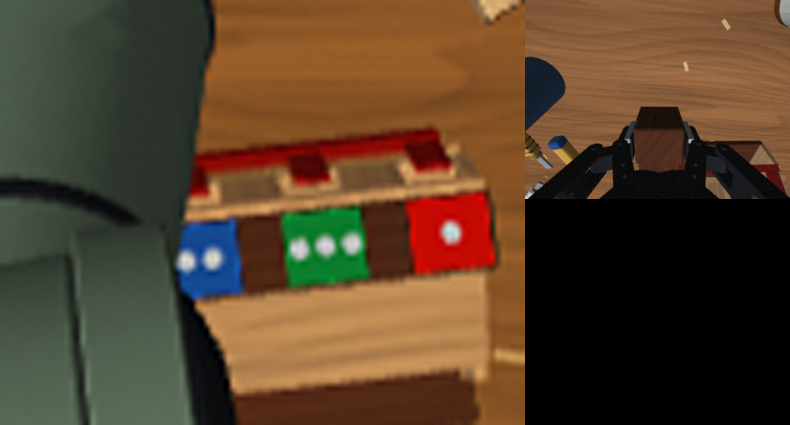

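```bash
python3 -m handwheel '0 0 -20 0 0 0;0 0 -20 0 0 0;0 0 -19 0 0 0;0 0 0 0 0 0;0 0 0 0 0 0'; python3 - <<'E'
from h import *
print(np.round(readout.state()['position'],4));im,d=grab('side','s4'); print(np.round(readout.state()['position'],4),readout.state()['force'])
save(im,'s4.png',(220,110,340,220),5)
s=load('s4');P=cloud(s).reshape(384,512,3);ok=s['d']>0
y=np.radians(6.35);R=np.array([[np.cos(y),-np.sin(y)],[np.sin(y),np.cos(y)]])
q=np.c_[(P.reshape(-1,3)[:,:2]*1000-[468,-135.1])@R,P[...,2].ravel()*1000]
H,S,V=cv2.split(cv2.cvtColor(s['im'],cv2.COLOR_RGB2HSV)); 
k=ok.ravel()&(q[:,0]>55)&(q[:,0]<240)&(q[:,1]>85)&(q[:,1]<180)&(q[:,2]>30)&(q[:,2]<48)&(V.ravel()<110)
for lo in range(55,200,10):
    j=k&(q[:,0]>=lo)&(q[:,0]<lo+10)
    if j.sum()>3: print(lo,j.sum(),'y',np.percentile(q[j,1],[2,50,98]).round(1),'z',np.percentile(q[j,2],[2,50,98]).round(1))
red=(((H<6)|(H>174))&(S>150)).ravel()
j=ok.ravel()&red&(q[:,1]>105)&(q[:,0]>0)&(q[:,0]<110)&(abs(q[:,1]-125)<25); print('lug',j.sum(),np.percentile(q[j],[2,50,98],axis=0).round(1).tolist())
E
```

```text
time_s: 5.55
position: [0.6546, 0.0119, 0.0256]
ee_rot: [[0.96, 0.111, -0.258], [0.107, -0.994, -0.029], [-0.26, 0.0, -0.966]]
force: [-1.3, 0.2, -0.8]
finger_gap: 0.0473
finger_force: 66.8
[0.6546 0.0119 0.0256]
[0.6546 0.0119 0.026 ] [ 0.55284826  0.07472905 -1.01019755]
145 9 y [147.2 151.1 152.3] z [36.1 40.7 46.4]
155 11 y [149.9 152.8 154.5] z [33.4 41.6 47.4]
165 14 y [146.2 150.7 155.3] z [30.5 37.2 47. ]
175 11 y [148.8 152.4 155.1] z [32.5 39.4 46.6]
185 11 y [146.5 151.  155.8] z [30.4 38.8 46.7]
195 9 y [160.6 165.2 166.5] z [38.3 41.3 47.5]
lug 242 [[25.1, 119.0, 8.9], [45.8, 129.2, 56.6], [85.8, 135.4, 83.1]]
```

View pics/s4.png

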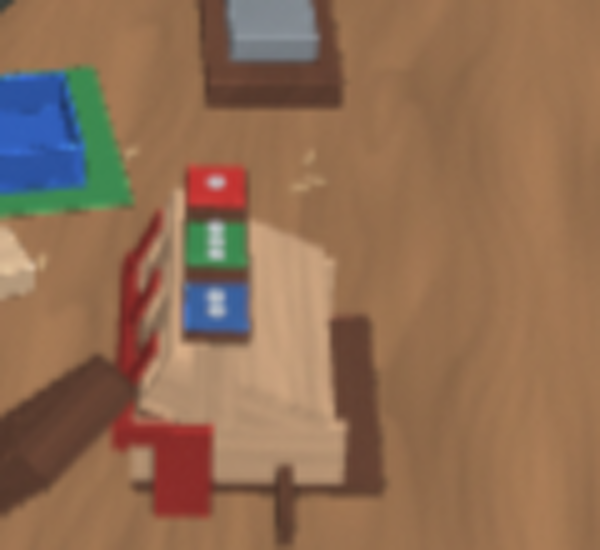

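```bash
python3 - <<'E'
from h import *
s=load('s4');y=np.radians(6.35);R=np.array([[np.cos(y),-np.sin(y)],[np.sin(y),np.cos(y)]])
def proj(p):
    p=np.array(p,float);w=np.c_[(p[:,:2]@R.T+[468,-135.1]),p[:,2]]/1000
    T=np.linalg.inv(s['T']); c=w@T[:3,:3].T+T[:3,3]
    return ((cv2.projectPoints(c,np.zeros(3),np.zeros(3),s['K'],s['dist'])[0][:,0]-[220,110])*5).round(0)
print('wedge at toe 73: toe top',proj([[73,103,42],[73,111,42],[73,111,2]]).tolist(),'knee top/bot',proj([[143,151,42],[143,151,2]]).tolist())
print('bar corner',proj([[89,118,82],[89,128,82],[89,128,62],[61,128,62],[61,128,4],[21,128,82],[21,128,4]]).tolist())
E
```

```text
wedge at toe 73: toe top [[135.0, 447.0], [135.0, 455.0], [135.0, 499.0]] knee top/bot [[28.0, 493.0], [30.0, 537.0]]
bar corner [[110.0, 416.0], [110.0, 426.0], [110.0, 449.0], [152.0, 449.0], [152.0, 514.0], [213.0, 428.0], [210.0, 515.0]]
```

The side view shows the toe at (135,385) when it should project near (135,450). It came down on the guard's cross-bar and pitched up in the grip. I'll back out and re-level it.

```bash
python3 -m handwheel '0 0 8 0 0 0;15 1.7 0 0 0 0;25 2.8 0 0 0 0;20 2.2 0 0 0 0;0 0 0 0 0 0;0 0 0 0 0 0'; python3 - <<'E'
from h import *
im,d=grab('side','s5'); st=readout.state();print(st['time_s'],np.round(st['position'],4),st['force'])
s=load('s5');P=cloud(s).reshape(384,512,3);ok=s['d']>0
y=np.radians(6.35);R=np.array([[np.cos(y),-np.sin(y)],[np.sin(y),np.cos(y)]])
q=np.c_[(P.reshape(-1,3)[:,:2]*1000-[468,-135.1])@R,P[...,2].ravel()*1000]
V=s['im'].max(2).ravel()
k=ok.ravel()&(q[:,0]>95)&(q[:,0]<230)&(q[:,1]>90)&(q[:,1]<165)&(q[:,2]>12)&(V<130)
for lo in range(95,230,12):
    j=k&(q[:,0]>=lo)&(q[:,0]<lo+12)
    if j.sum()>3: print(lo,j.sum(),'y',np.percentile(q[j,1],[2,50,98]).round(1),'z',np.percentile(q[j,2],[2,50,98]).round(1))
save(im,'s5.png',(170,100,300,220),5)
E
```

```text
time_s: 6.2
position: [0.7147, 0.0186, 0.0345]
ee_rot: [[0.96, 0.111, -0.258], [0.107, -0.994, -0.029], [-0.259, 0.0, -0.966]]
force: [-0.8, -0.5, -1.6]
finger_gap: 0.0474
finger_force: 66.7
6.25 [0.7145 0.0185 0.0346] [-0.27069145  0.0794985  -1.21366877]
95 23 y [134.5 151.7 163.6] z [468.  583.6 588.6]
107 27 y [130.7 150.  163.2] z [454.  574.  581.3]
119 29 y [127.7 148.4 163.8] z [448.5 566.  573.6]
131 52 y [106.  139.1 164. ] z [102.  459.8 564.6]
143 80 y [106.2 122.2 163.7] z [ 92.9 128.4 555.7]
155 108 y [106.3 129.  163.9] z [ 80.4 130.4 547.7]
167 149 y [107.8 137.  163.6] z [ 74.3 126.3 538.3]
179 117 y [109.9 139.  161.6] z [ 63.5 106.1 531.9]
191 97 y [106.4 143.7 163.3] z [ 56.5  99.  520.6]
203 97 y [107.  149.8 163.9] z [ 46.2  90.1 512.6]
215 95 y [106.2 149.5 161.8] z [ 37.3  80.4 503.7]
227 22 y [115.1 151.2 163.3] z [ 31.2  73.9 497.9]
```

View pics/s5.png

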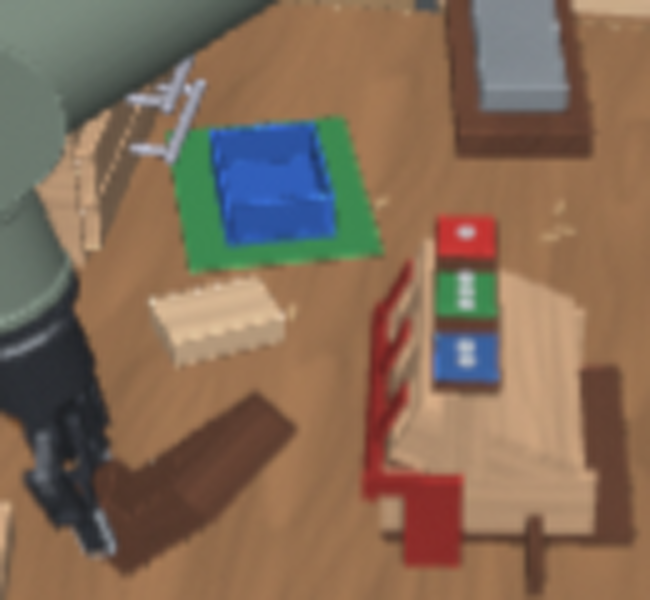

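Wedge pitched ~36° toe-up. I'll rotate the tool to level it and set it down.

```bash
python3 -m handwheel '0 0 3 .0138 -.123 0;0 0 0 .0138 -.123 0;0 0 0 .0138 -.123 0;0 0 0 .0138 -.123 0;0 0 0 .0138 -.123 0;0 0 -3 0 0 0;0 0 -3 0 0 0;0 0 -2 0 0 0;0 0 0 0 0 0;0 0 0 0 0 0'; python3 -m handwheel '0 0 0 0 0 0;0 0 0 0 0 0;0 0 0 0 0 0;0 0 0 0 0 0' 1; python3 -m handwheel '-8 -1 22 0 0 0;-12 -1 33 0 0 0;-12 -1 33 -.0138 .123 0;0 0 10 -.0138 .123 0;20 2 5 -.0138 .123 0;20 2 0 -.0138 .123 0;0 0 0 -.0138 .123 0;0 0 0 0 0 0;0 0 0 0 0 0'; python3 - <<'E'
from h import *
im,d=grab('wrist','w6'); st=readout.state();print(np.round(st['position'],4),np.round(st['ee_rot'],3).tolist())
save(im,'w6.png',f=1)
s=load('w6');P=cloud(s).reshape(384,512,3);ok=s['d']>0
near=ok&(abs(P[...,0]-.70)<.17)&(abs(P[...,1]-.02)<.07)
for lo,hi in((.052,.064),(.03,.064)):
    p=P[near&(P[...,2]>lo)&(P[...,2]<hi)]; r=cv2.minAreaRect((p[:,:2]*1000).astype(np.float32)); print(len(p),r)
E
```

```text
time_s: 7.25
position: [0.7153, 0.0187, 0.0292]
ee_rot: [[0.931, 0.111, 0.347], [0.104, -0.994, 0.039], [0.349, -0.0, -0.937]]
force: [-0.0, -0.1, -1.8]
finger_gap: 0.0472
finger_force: 66.6
time_s: 7.65
position: [0.715, 0.0186, 0.0294]
ee_rot: [[0.931, 0.111, 0.347], [0.103, -0.994, 0.039], [0.349, -0.0, -0.937]]
force: [0.0, -0.3, -0.0]
finger_gap: 0.0856
finger_force: 0.0
time_s: 8.55
position: [0.7208, 0.0192, 0.1237]
ee_rot: [[0.973, 0.11, -0.202], [0.108, -0.994, -0.024], [-0.204, 0.001, -0.979]]
force: [0.7, 0.7, -0.4]
finger_gap: 0.0852
finger_force: 0.0
[0.7206 0.0189 0.1245] [[0.973, 0.11, -0.202], [0.108, -0.994, -0.024], [-0.203, 0.001, -0.979]]
2305 ((699.7732543945312, 16.6396484375), (40.73404312133789, 47.12233352661133), 6.393158912658691)
9075 ((670.7899169921875, 28.257495880126953), (293.89276123046875, 93.49467468261719), 7.928796768188477)
```

View pics/w6.png

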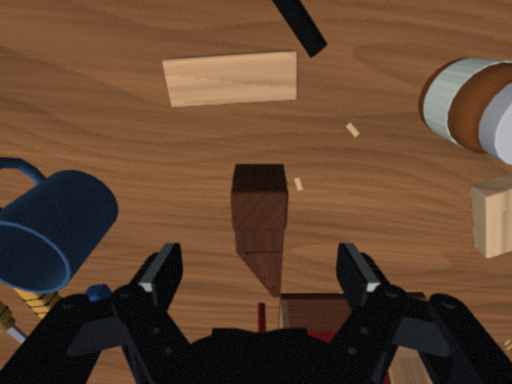

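The wedge is flat with its heel at (260,178), about 3 mm off the wall line, and the toe is in front of the guard. Regrip harder and slide it in along the bench.

```bash
python3 -m handwheel '-5 -.5 -24 0 0 0;-5 -.5 -24 0 0 0;-6 -.5 -25 0 0 0;-6 -.5 -25 0 0 0;0 0 0 0 0 0;0 0 0 0 0 0' 1 110; python3 -m handwheel '0 0 0 0 0 0;0 0 0 0 0 0;0 0 0 0 0 0;0 0 0 0 0 0;0 0 0 0 0 0' 0 110;python3 -m handwheel '0 0 1 0 0 0;-19.9 -2.2 0 0 0 0;-19.9 -2.2 0 0 0 0;-14.9 -1.7 0 0 0 0;0 0 0 0 0 0'; python3 -c "
from h import *
im,d=grab('side','s7');save(im,'s7.png',(210,110,330,220),5)"
```

```text
time_s: 9.2
position: [0.6991, 0.0169, 0.0284]
ee_rot: [[0.973, 0.11, -0.201], [0.108, -0.994, -0.023], [-0.203, 0.001, -0.979]]
force: [-0.4, 0.3, 1.6]
finger_gap: 0.0857
finger_force: 0.0
time_s: 9.7
position: [0.6998, 0.0171, 0.0285]
ee_rot: [[0.973, 0.11, -0.201], [0.108, -0.994, -0.023], [-0.202, 0.001, -0.979]]
force: [0.2, 0.4, 10.0]
finger_gap: 0.0468
finger_force: 113.8
time_s: 10.2
position: [0.6431, 0.0107, 0.0285]
ee_rot: [[0.973, 0.11, -0.203], [0.107, -0.994, -0.024], [-0.205, 0.001, -0.979]]
force: [1.0, 0.5, -1.3]
finger_gap: 0.0466
finger_force: 112.9
```

View pics/s7.png

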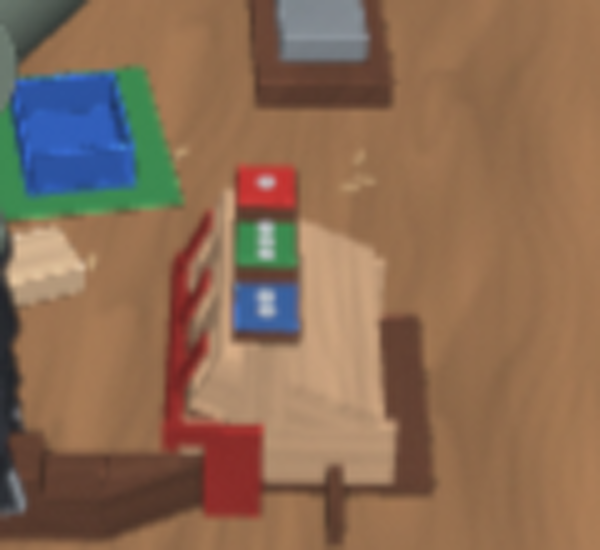

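The toe is flat and entering behind the lug at (205,480). Continue pushing.

```bash
python3 -m handwheel '-9.9 -1.1 0 0 0 0;-9.9 -1.1 0 0 0 0;-9.9 -1.1 0 0 0 0;-9.9 -1.1 0 0 0 0;-9.9 -1.1 0 0 0 0;-9.9 -1.1 0 0 0 0;0 0 0 0 0 0'; python3 -m handwheel '-5 -.6 0 0 0 0;-5 -.6 0 0 0 0;-5 -.6 0 0 0 0;0 0 0 0 0 0;0 0 0 0 0 0'
```

```text
time_s: 10.95
position: [0.5854, 0.0038, 0.0284]
ee_rot: [[0.973, 0.11, -0.202], [0.108, -0.994, -0.024], [-0.204, 0.002, -0.979]]
force: [-1.1, -4.1, 7.9]
finger_gap: 0.0462
finger_force: 113.3
time_s: 11.45
position: [0.5711, 0.0023, 0.0284]
ee_rot: [[0.973, 0.11, -0.202], [0.108, -0.994, -0.024], [-0.203, 0.002, -0.979]]
force: [0.7, -3.9, 8.8]
finger_gap: 0.0462
finger_force: 113.7
```

```bash
python3 -m handwheel '-3 -.3 0 0 0 0;-3 -.3 0 0 0 0;-2 -.2 0 0 0 0;0 0 0 0 0 0;0 0 0 0 0 0'; python3 -m handwheel '-2 -.2 0 0 0 0;-2 -.2 0 0 0 0;0 0 0 0 0 0'
```

```text
time_s: 11.95
position: [0.5636, 0.0016, 0.0284]
ee_rot: [[0.973, 0.11, -0.201], [0.108, -0.994, -0.024], [-0.202, 0.002, -0.979]]
force: [4.0, -3.3, 6.9]
finger_gap: 0.0461
finger_force: 113.8
time_s: 12.25
position: [0.5619, 0.0016, 0.0288]
ee_rot: [[0.974, 0.111, -0.196], [0.108, -0.994, -0.023], [-0.197, 0.002, -0.98]]
force: [16.9, -2.2, 2.1]
finger_gap: 0.0461
finger_force: 113.7
```

Toe block felt (17 N). Ease off, release, retreat, and head for gouge 1.

```bash
python3 -m handwheel '1 .1 0 0 0 0;0 0 0 0 0 0;0 0 0 0 0 0;0 0 0 0 0 0;0 0 0 0 0 0' 1 40; python3 -m handwheel '12 1 45 0 0 0;10 1 50 0 0 0;-10 39 6 .0073 -.067 0;-10 39 6 .0073 -.067 0;-10 39 6 .0073 -.067 0;-10 39 6 0 0 .0633;-10 39 6 0 0 .0633;-10 39 6 0 0 .0633;-10 39 6 0 0 .0633;-11 39 5 0 0 0;-11 39 5 0 0 0;-11 40 5 0 0 0;0 0 0 0 0 0;0 0 0 0 0 0'; cat > meas.py <<'E'
from h import *
import sys
def gouge(tag,x,y):
    s=load(tag);P=cloud(s).reshape(384,512,3);ok=s['d']>0
    H,S,V=cv2.split(cv2.cvtColor(s['im'],cv2.COLOR_RGB2HSV))
    near=ok&(np.hypot(P[...,0]-x,P[...,1]-y)<.075)
    m=near&(P[...,2]>.015)&(P[...,2]<.035)&(S>100)
    n,lab,stt,_=cv2.connectedComponentsWithStats(m.astype(np.uint8)); i=1+stt[1:,4].argmax(); m=lab==i
    p=P[m]; r=cv2.minAreaRect((p[:,:2]*1000).astype(np.float32)); print('rect',len(p),np.round(r[0],1),np.round(r[1],1),round(r[2],1),'z',np.percentile(p[:,2],[50,95]).round(4))
    b=cv2.boxPoints(r); print(b.round(0).tolist())
E
python3 - <<'E'
from meas import *
st=readout.state(); print(st['time_s'],np.round(st['position'],4),np.round(st['ee_rot'],3).tolist(),np.round(st['joint_positions'],1))
im,d=grab('wrist','w8');im2,d2=grab('side','s8')
gouge('w8',.483,.386)
o=np.zeros((440,790,3),np.uint8); o[:330,:440]=cv2.resize(im,(440,330)); o[:,440:]=cv2.resize(im2[115:225,220:307],(350,440),interpolation=cv2.INTER_CUBIC); save(o,'p8.png')
E
```

```text
time_s: 12.75
position: [0.5586, 0.0016, 0.0278]
ee_rot: [[0.973, 0.11, -0.204], [0.108, -0.994, -0.024], [-0.205, 0.001, -0.979]]
force: [-0.5, 0.9, -0.4]
finger_gap: 0.0857
finger_force: 0.0
time_s: 14.15
position: [0.4768, 0.3953, 0.1788]
ee_rot: [[0.934, 0.357, -0.003], [0.357, -0.934, -0.003], [-0.004, 0.002, -1.0]]
force: [0.3, -0.6, -0.1]
finger_gap: 0.0855
finger_force: 0.0
14.15 [0.4768 0.3953 0.1788] [[0.934, 0.357, -0.003], [0.357, -0.934, -0.003], [-0.004, 0.002, -1.0]] [ -39.4   32.9   -8.5   94.9    5.7   52.8 -119.1]
rect 2415 [481.8 384.4] [123.   27.9] 20.9 z [0.0242 0.0255]
[[419.0, 376.0], [429.0, 349.0], [544.0, 393.0], [534.0, 419.0]]
```

View pics/p8.png

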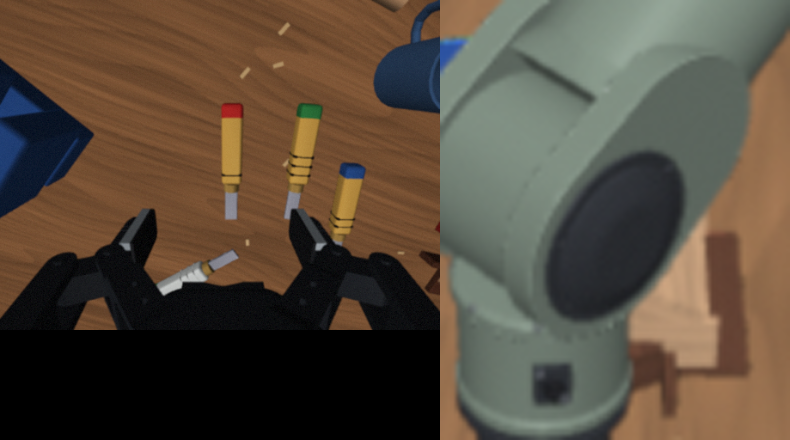

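Wrist view: gouge 1 (red butt, one band) lies centred at (232,150), aligned with the fingers. I've now gone over the picture-view limit, so from here I check by numbers only.

```bash
cat >> meas.py <<'E'
R_=lambda y:np.array([[np.cos(y),-np.sin(y)],[np.sin(y),np.cos(y)]])
def rackpts(tag,yaw=6.35):
    s=load(tag);P=cloud(s).reshape(384,512,3);ok=s['d']>0
    H,S,V=cv2.split(cv2.cvtColor(s['im'],cv2.COLOR_RGB2HSV))
    q=np.dstack([(P[...,:2]*1000-[468,-135.1])@R_(np.radians(yaw)),P[...,2]*1000]); q[~ok]=1e6
    return q,H,S,V
def wedge(tag):
    q,H,S,V=rackpts(tag)
    red=((H<6)|(H>174))&(S>150)&(V>50)
    k=red&(q[...,1]>105)&(q[...,1]<180)&(q[...,0]>15)&(q[...,0]<58)&(q[...,2]>74)&(q[...,2]<90); print('lug top y',np.percentile(q[k][:,1],[3,50,97]).round(1),k.sum())
    k=(q[...,2]>50)&(q[...,2]<63)&(q[...,0]>80)&(q[...,0]<160)&(q[...,1]>85)&(q[...,1]<180)&~red
    r=cv2.minAreaRect(q[k][:,:2].astype(np.float32)); print('heel',k.sum(),r)
E
python3 - <<'E'
from meas import *
grab('top','t9'); wedge('t9')
# lug before, for reference
wedge('top0')
E
```

```text
lug top y [146.6 150.3 154.9] 36
heel 174 ((108.25030517578125, 122.22721862792969), (36.19647216796875, 47.80219268798828), 0.9888792037963867)
lug top y [118.8 123.  127. ] 38
heel 0 ((0.0, 0.0), (0.0, 0.0), 0.0)
```

Guard open ≈27.5 mm, and the heel sits at rack x≈107, so the toe is at ≈-84 mm. That's step 1. Grasp gouge 1.

```bash
python3 -m handwheel '15 -1 -30 0 0 0;14 -1 -30 0 0 0;0 0 -40 0 0 0;0 0 -40 0 0 0;0 0 -25 0 0 0;0 0 -8 0 0 0;0 0 0 0 0 0;0 0 0 0 0 0' 1 80; python3 -m handwheel '0 0 0 0 0 0;0 0 0 0 0 0;0 0 0 0 0 0;0 0 0 0 0 0;0 0 0 0 0 0;0 0 0 0 0 0' 0 80; python3 -m handwheel '0 0 20 0 0 0;0 0 40 0 0 0;0 0 40 0 0 0;0 0 40 0 0 0;0 0 30 0 0 0;0 0 0 0 0 0;0 0 0 0 0 0'
```

```text
time_s: 15.1
position: [0.5073, 0.3926, 0.0074]
ee_rot: [[0.935, 0.355, -0.002], [0.355, -0.935, -0.002], [-0.002, 0.001, -1.0]]
force: [0.4, -0.1, -0.5]
finger_gap: 0.0857
finger_force: 0.0
time_s: 15.7
position: [0.5067, 0.3927, 0.0067]
ee_rot: [[0.935, 0.355, -0.002], [0.355, -0.935, -0.002], [-0.003, 0.001, -1.0]]
force: [-2.3, -1.9, 9.6]
finger_gap: 0.0262
finger_force: 79.8
time_s: 16.4
position: [0.5065, 0.3925, 0.1762]
ee_rot: [[0.935, 0.356, -0.002], [0.356, -0.935, -0.002], [-0.003, 0.001, -1.0]]
force: [-0.5, -0.4, -2.0]
finger_gap: 0.0264
finger_force: 79.2
```

```bash
cat >> meas.py <<'E'
def held(tags,half=16):
    st=readout.state(); p=np.array(st['position'])*1000; R=np.array(st['ee_rot']); print('TCP',p.round(1),R[:,2].round(3),'t',st['time_s'])
    for t in tags:
        s=load(t);P=cloud(s)*1000; ok=(s['d']>0).ravel()
        L=(P-p)@R  # tool frame: x along handle (butt +), y across, z down tool
        k=ok&(abs(L[:,1])<half)&(abs(L[:,2]+5)<60)
        for lo in list(range(-140,-20,10))+[15,25]:
            j=k&(L[:,0]>=lo)&(L[:,0]<lo+10)
            if j.sum()>3: print(t,lo,j.sum(),'y',np.percentile(L[j,1],[10,50,90]).round(1),'z',np.percentile(L[j,2],[10,50,90]).round(1))
E
python3 -c "
from meas import *
grab('side','sa');grab('top','ta');held(['sa','ta'])"
```

```text
TCP [506.  392.1 174.8] [-0.004 -0.004 -1.   ] t 16.5
sa -140 14 y [-9.7 -2.3  3.9] z [-8.9 -7.  -4.8]
sa -130 26 y [-11.2  -3.2   5.2] z [-10.4  -8.6  -5.5]
sa -120 25 y [-10.1  -3.6   4. ] z [-10.7  -8.7  -5.8]
sa -110 23 y [-10.1  -6.    2.9] z [-11.3  -8.   -5.8]
sa -100 27 y [-9.5 -2.8  5.1] z [-9.6 -8.4 -4.5]
sa -90 28 y [-12.   -8.7   0.6] z [-18.8 -13.7  -6.5]
sa -80 38 y [-14.5 -10.    4.3] z [-19.2 -15.4  -6.7]
sa -70 48 y [-15.1  -8.7   5.8] z [-20.3 -17.5  -4. ]
sa -60 48 y [-15.4  -9.4   5.6] z [-19.2 -16.9  -2.5]
sa -50 48 y [-15.2 -10.5   4.9] z [-19.9 -17.3  -3.8]
sa -40 45 y [-15.3  -8.9   6.9] z [-20.1 -17.3  -7.1]
sa -30 27 y [-15.4 -13.5  -5.8] z [-19.2 -15.4   0.7]
sa 15 53 y [-15.6 -10.4   6.3] z [-20.6 -17.6  -3.8]
sa 25 50 y [-15.   -8.3   6.2] z [-20.1 -17.2  -2.9]
ta -140 16 y [-7.5  1.1  7. ] z [-9.5 -6.4 -4. ]
ta -130 27 y [-8.5 -0.4  7. ] z [-8.3 -6.6 -4.1]
ta -120 25 y [-7.6 -0.7  7.4] z [-8.8 -6.4 -5.1]
ta -110 26 y [-7.6  0.5  7.2] z [-8.7 -6.1 -3.7]
ta -100 24 y [-6.9  0.2  7.4] z [-8.9 -6.5 -4.3]
ta -90 33 y [-7.2  1.9  9.2] z [-15.9 -12.2  -5.8]
ta -80 37 y [-8.3  4.4 11.4] z [-16.9 -14.8  -7. ]
ta -70 47 y [-10.    4.3  13.3] z [-18.9 -16.3  -3.7]
ta -60 43 y [-11.6   2.4  13.3] z [-18.5 -16.3  -9. ]
ta -50 44 y [-10.4   4.8  13.6] z [-19.  -16.6  -5.1]
ta -40 41 y [-9.4  4.5 12.3] z [-18.8 -15.8  -5.2]
ta -30 38 y [-8.6  5.  12. ] z [-17.9 -15.9  -4.6]
ta 25 9 y [ 3.8 10.2 12.2] z [-17.5 -14.6 -13. ]
```

Held straight: tip ≈136 mm from TCP, axis 5 mm behind it. Carry to pocket 1 (rack -y), yaw to the rack, tilt 25°.

```bash
python3 -m handwheel '0 0 40 0 0 0;13 -41 0 0 0 -.0633;13 -41 0 0 0 -.0633;13 -41 0 0 0 -.0633;13 -41 0 0 0 -.0633;13 -41 0 0 0 0;13 -41 0 0 0 0;13 -41 0 0 0 0;13 -41 0 0 0 0;13 -41 0 0 0 0;13 -41 0 0 0 0;13 -41 0 0 0 0;13 -41 0 0 0 0;14 -41 0 0 0 0;15 -42 0 .0121 -.1084 0;0 0 0 .0121 -.1084 0;0 0 0 .0121 -.1084 0;0 0 0 .0121 -.1084 0;0 0 0 0 0 0;0 0 0 0 0 0'; cat >> meas.py <<'E'
def rel(py):
    st=readout.state();p=np.array(st['position'])*1000;R=np.array(st['ee_rot'])
    Rr=np.eye(3);Rr[:2,:2]=R_(np.radians(6.35)); B=Rr.T@R
    q=Rr.T@(p-[468,-135.1,0]); tip=q-135.5*B[:,0]-5*B[:,2]; d=tip-[60,py,100]
    a=np.radians(25);u=np.array([np.cos(a),0,np.sin(a)]);n=np.array([-np.sin(a),0,np.cos(a)])
    print('t',st['time_s'],'TCP',p.round(1),'tip: out',(d@u).round(1),'y',d[1].round(1),'n',(d@n).round(1),'axis',B[:,0].round(3),'F',np.round(np.array(st['force']),1), 'F along u',np.round((Rr.T@np.array(st['force']))@u,1),'gap',round(st['finger_gap'],4))
    w=Rr@u; print('u world',w.round(3), 'q7',np.round(st['joint_positions'],0))
E
python3 -c "
from meas import *
rel(-72);grab('top','tb');grab('side','sb');held(['tb','sb'])"
```

```text
time_s: 18.5
position: [0.6909, -0.1828, 0.2151]
ee_rot: [[0.904, 0.109, 0.414], [0.099, -0.994, 0.045], [0.416, -0.0, -0.909]]
force: [0.2, 0.3, -0.8]
finger_gap: 0.0265
finger_force: 79.6
t 18.5 TCP [ 690.9 -182.8  215.1] tip: out 54.8 y 0.2 n 44.2 axis [ 0.909 -0.002  0.416] F [ 0.2  0.3 -0.8] F along u -0.1 gap 0.0265
u world [0.901 0.1   0.423] q7 [ 20.  30.  -9. 100.  -7.  28. -65.]
TCP [ 692.1 -182.1  215.6] [ 0.415  0.046 -0.909] t 18.6
tb 15 45 y [-12.    0.7  11.2] z [-18.4 -16.7 -11.9]
tb 25 43 y [-11.3  -1.2   9.7] z [-17.2 -14.4  -5.3]
sb -140 9 y [-10.9  -5.6   1.6] z [-7.3 -4.6 -3. ]
sb -130 9 y [-10.1  -5.3   3.4] z [-7.  -5.2 -3.5]
sb -120 9 y [-9.5 -5.4  6.3] z [-7.4 -5.5 -3.5]
sb -110 10 y [-10.4  -7.8   1.3] z [-7.5 -6.  -3.1]
sb -100 10 y [-12.8  -9.7  -0.7] z [-10.  -8.  -5.]
sb -90 17 y [-13.1  -8.7  -2.7] z [-14.3  -9.5  -0.2]
sb -80 19 y [-12.7 -10.6   0.9] z [-16.  -11.4   1.3]
sb -70 21 y [-15.6 -12.7   6.7] z [-18.  -12.1   3.4]
sb -60 20 y [-15.3 -12.1   4.2] z [-17.5 -15.2  -1.9]
sb -50 16 y [-13.2  -8.7   2.5] z [-18.  -14.4   3.2]
sb -40 23 y [-14.  -11.2   2.1] z [-18.  -12.9  -0.3]
sb -30 24 y [-15.2 -10.3   5.5] z [-17.2 -12.6   0.8]
sb 15 23 y [-15.1  -9.4   6. ] z [-16.5 -14.5   1.7]
sb 25 22 y [-14.2 -10.4   5.2] z [-16.7 -13.8  -1.6]
```

```bash
python3 -m handwheel '0 0 -25 .0008 -.007 0;0 0 -24 0 0 0;0 0 0 0 0 0;-18 -2 -8.5 0 0 0;-18 -2 -8.5 0 0 0;-18 -2 -8.5 0 0 0;0 0 0 0 0 0;0 0 0 0 0 0'; python3 -c "
from meas import *
rel(-72)"; python3 -m handwheel '-9 -1 -4.2 0 0 0;-9 -1 -4.2 0 0 0;-9 -1 -4.2 0 0 0;-9 -1 -4.2 0 0 0;0 0 0 0 0 0;0 0 0 0 0 0'; python3 -c "
from meas import *
rel(-72)"
```

```text
time_s: 19.4
position: [0.6386, -0.1886, 0.1425]
ee_rot: [[0.899, 0.11, 0.424], [0.1, -0.994, 0.046], [0.426, 0.001, -0.905]]
force: [0.1, -0.1, -1.5]
finger_gap: 0.0261
finger_force: 79.6
t 19.4 TCP [ 638.6 -188.6  142.5] tip: out -23.7 y 0.1 n -0.8 axis [ 0.905 -0.     0.426] F [ 0.1 -0.1 -1.5] F along u -0.6 gap 0.0261
u world [0.901 0.1   0.423] q7 [ 26.  32. -13. 110.  -8.  15. -60.]
time_s: 20.0
position: [0.6015, -0.1928, 0.1247]
ee_rot: [[0.899, 0.109, 0.423], [0.099, -0.994, 0.046], [0.426, 0.001, -0.905]]
force: [0.4, -0.7, -1.1]
finger_gap: 0.0259
finger_force: 79.6
t 20.0 TCP [ 601.5 -192.8  124.7] tip: out -65.0 y 0.1 n -1.1 axis [ 0.905 -0.001  0.426] F [ 0.4 -0.7 -1.1] F along u -0.1 gap 0.0259
u world [0.901 0.1   0.423] q7 [ 29.  32. -16. 115.  -9.  11. -58.]
```

q6 is nearing its 9.2° limit. I'll flatten the tool 4°, which the pocket clearance allows, pivoting at the mouth.

```bash
python3 -m handwheel '1 .1 -2.2 -.0039 .0348 0;1 .1 -2.2 -.0039 .0348 0;0 0 0 0 0 0;0 0 0 0 0 0'; python3 -c "
from meas import *
rel(-72)"; python3 -m handwheel '-4.5 -.5 -2.1 0 0 0;-4.5 -.5 -2.1 0 0 0;-4.5 -.5 -2.1 0 0 0;0 0 0 0 0 0;0 0 0 0 0 0';python3 -c "
from meas import *
rel(-72)"
```

```text
time_s: 20.4
position: [0.6038, -0.1919, 0.1203]
ee_rot: [[0.926, 0.11, 0.36], [0.103, -0.994, 0.039], [0.362, 0.001, -0.932]]
force: [-0.1, 0.3, -1.9]
finger_gap: 0.0266
finger_force: 79.6
t 20.4 TCP [ 603.8 -191.9  120.3] tip: out -64.0 y 0.5 n 3.3 axis [0.932 0.    0.362] F [-0.1  0.3 -1.9] F along u -0.9 gap 0.0266
u world [0.901 0.1   0.423] q7 [ 24.  32. -11. 112.  -8.  16. -60.]
time_s: 20.9
position: [0.5898, -0.1941, 0.114]
ee_rot: [[0.927, 0.109, 0.359], [0.102, -0.994, 0.039], [0.361, 0.001, -0.932]]
force: [0.5, 0.5, -1.9]
finger_gap: 0.0262
finger_force: 79.6
t 20.9 TCP [ 589.8 -194.1  114. ] tip: out -79.5 y 0.1 n 3.6 axis [ 0.932 -0.001  0.361] F [ 0.5  0.5 -1.9] F along u -0.3 gap 0.0262
u world [0.901 0.1   0.423] q7 [ 26.  32. -12. 114.  -8.  15. -60.]
```

```bash
python3 -m handwheel '-1.8 -.2 -.85 0 0 0;-1.8 -.2 -.85 0 0 0;0 0 0 0 0 0;0 0 0 0 0 0' |sed -n 2,4p; python3 -c "
from meas import *
rel(-72)"
```

```text
position: [0.5864, -0.1942, 0.1122]
ee_rot: [[0.927, 0.11, 0.359], [0.103, -0.994, 0.039], [0.361, 0.001, -0.933]]
force: [-0.4, -0.1, -0.7]
t 21.3 TCP [ 586.4 -194.2  112.2] tip: out -83.4 y 0.3 n 3.5 axis [ 0.933 -0.001  0.361] F [-0.4 -0.1 -0.7] F along u -0.6 gap 0.026
u world [0.901 0.1   0.423] q7 [ 26.  32. -12. 115.  -8.  14. -59.]
```

```bash
python3 -m handwheel '-1.8 -.2 -.85 0 0 0;-.9 -.1 -.42 0 0 0;0 0 0 0 0 0;0 0 0 0 0 0' |sed -n 4p; python3 -c "
from meas import *
rel(-72)"
```

```text
force: [0.3, 0.3, -1.9]
t 21.7 TCP [ 583.7 -194.6  111. ] tip: out -86.3 y 0.2 n 3.6 axis [ 0.932 -0.001  0.361] F [ 0.3  0.3 -1.9] F along u -0.5 gap 0.0261
u world [0.901 0.1   0.423] q7 [ 26.  32. -12. 115.  -8.  14. -59.]
```

```bash
python3 -m handwheel '-1.8 -.2 -.85 0 0 0;-.9 -.1 -.42 0 0 0;0 0 0 0 0 0;0 0 0 0 0 0' |sed -n 4p; python3 -c "
from meas import *
rel(-72)"|head -1
```

```text
force: [-0.1, -0.2, -1.8]
t 22.1 TCP [ 581.  -194.8  109.7] tip: out -89.4 y 0.3 n 3.5 axis [ 0.932 -0.001  0.361] F [-0.1 -0.2 -1.8] F along u -0.9 gap 0.026
```

```bash
python3 -m handwheel '-.9 -.1 -.42 0 0 0;-.9 -.1 -.42 0 0 0;0 0 0 0 0 0;0 0 0 0 0 0' |sed -n 4p; python3 -c "
from meas import *
rel(-72)"|head -1
```

```text
force: [-0.4, -0.7, -0.4]
t 22.5 TCP [ 579.2 -195.   108.9] tip: out -91.4 y 0.2 n 3.6 axis [ 0.933 -0.001  0.361] F [-0.4 -0.7 -0.4] F along u -0.6 gap 0.0262
```

```bash
python3 -m handwheel '-1.8 -.2 -.85 0 0 0;-.9 -.1 -.42 0 0 0;0 0 0 0 0 0;0 0 0 0 0 0' |sed -n 4p; python3 -c "
from meas import *
rel(-72)"|head -1
```

```text
force: [-0.4, -0.4, -1.5]
t 22.9 TCP [ 576.4 -195.3  107.6] tip: out -94.4 y 0.2 n 3.5 axis [ 0.933 -0.001  0.361] F [-0.4 -0.4 -1.5] F along u -1.0 gap 0.0259
```

```bash
python3 -m handwheel '-.9 -.1 -.42 0 0 0;-.9 -.1 -.42 0 0 0;0 0 0 0 0 0;0 0 0 0 0 0' |sed -n 4p; python3 -c "
from meas import *
rel(-72)"|head -1
```

```text
force: [-0.6, 0.4, -1.0]
t 23.3 TCP [ 574.7 -195.6  106.8] tip: out -96.4 y 0.2 n 3.6 axis [ 0.932 -0.001  0.361] F [-0.6  0.4 -1. ] F along u -1.0 gap 0.0262
```

```bash
python3 -m handwheel '-.9 -.1 -.42 0 0 0;-.9 -.1 -.42 0 0 0;0 0 0 0 0 0;0 0 0 0 0 0' |sed -n 4p; python3 -c "
from meas import *
rel(-72)"|head -1
```

```text
force: [4.8, 1.9, 1.6]
t 23.7 TCP [ 573.6 -195.7  106.4] tip: out -97.5 y 0.2 n 3.4 axis [ 0.932 -0.     0.362] F [4.8 1.9 1.6] F along u 5.2 gap 0.0259
```

```bash
python3 -m handwheel '-.9 -.1 -.42 0 0 0;-.9 -.1 -.42 0 0 0;0 0 0 0 0 0;0 0 0 0 0 0' |sed -n 4p; python3 -c "
from meas import *
rel(-72)"|head -1
```

```text
force: [12.1, 3.2, 5.0]
t 24.1 TCP [ 573.4 -195.8  106.5] tip: out -97.7 y -0.0 n 3.2 axis [0.931 0.    0.365] F [12.1  3.2  5. ] F along u 13.3 gap 0.0264
```

Cork felt at ~97.5 mm (13 N). Ease back and release.

```bash
python3 -m handwheel '1.3 .1 .6 0 0 0;0 0 0 0 0 0;0 0 0 0 0 0'|sed -n 4p; python3 -m handwheel '0 0 0 0 0 0;0 0 0 0 0 0;0 0 0 0 0 0;0 0 0 0 0 0' .55; python3 -m handwheel '0 0 20 0 0 0;0 0 40 0 0 0;0 0 40 0 0 0;0 0 0 0 0 0';python3 - <<'E'
from meas import *
gouge('w8',.470,.200); gouge('w8',.52,.295); gouge('top0',.463,.197); gouge('top0',.515,.293)
grab('top','tc'); q,H,S,V=rackpts('tc'); 
red=((H<6)|(H>174))&(S>150)&(q[...,1]<-50)&(q[...,1]>-95)&(q[...,0]>85)&(q[...,0]<170)
k=(S>120)&(q[...,1]<-50)&(q[...,1]>-95)&(q[...,0]>90)&(q[...,0]<170)&(q[...,2]>90)
for m in(red,k): print(m.sum(),np.percentile(q[m],[3,50,97],axis=0).round(1).tolist())
E
```

```text
force: [7.2, 2.2, 1.8]
time_s: 24.8
position: [0.5721, -0.1959, 0.1056]
ee_rot: [[0.927, 0.109, 0.359], [0.102, -0.994, 0.039], [0.361, 0.001, -0.933]]
force: [-0.2, 0.3, -0.5]
finger_gap: 0.047
finger_force: 0.0
time_s: 25.2
position: [0.5743, -0.1966, 0.2109]
ee_rot: [[0.924, 0.109, 0.365], [0.103, -0.994, 0.036], [0.367, 0.004, -0.93]]
force: [-0.2, -0.6, -0.8]
finger_gap: 0.0469
finger_force: 0.0
rect 2034 [466.  195.4] [122.   28.5] 19.3 z [0.0241 0.0255]
[[404.0, 189.0], [413.0, 162.0], [528.0, 202.0], [519.0, 229.0]]
rect 2547 [517.  293.1] [122.7  29.1] 17.0 z [0.0241 0.0256]
[[454.0, 289.0], [463.0, 261.0], [580.0, 297.0], [571.0, 325.0]]
rect 311 [463.3 195.5] [121.2  28.1] 19.2 z [0.0222 0.0256]
[[401.0, 189.0], [411.0, 162.0], [525.0, 202.0], [516.0, 229.0]]
rect 322 [514.2 292.1] [120.9  30.3] 16.0 z [0.0226 0.0265]
[[452.0, 290.0], [460.0, 261.0], [577.0, 294.0], [568.0, 323.0]]
59 [[111.7, -84.9, 111.7], [120.1, -70.3, 126.3], [129.2, -57.7, 130.4]]
75 [[105.9, -84.9, 111.4], [118.2, -72.5, 125.3], [129.1, -57.5, 130.2]]
```

```bash
python3 -m handwheel '-8 40 0 -.0103 .0925 0;-8 40 0 -.0103 .0925 0;-8 40 0 -.0103 .0925 0;-8 40 0 -.0103 .0925 0;-8 40 0 0 0 .0565;-8 40 0 0 0 .0565;-9 40 0 0 0 .0565;-9 40 0 0 0 .0565;-9 40 -20 0 0 0;-9 41 -40 0 0 0;0 0 -40 0 0 0;0 0 0 0 0 0;0 0 0 0 0 0' .9;python3 - <<'E'
from meas import *
st=readout.state(); print(st['time_s'],np.round(st['position'],4),np.round(st['ee_rot'],3).tolist(),np.round(st['joint_positions'],0))
grab('wrist','wd');gouge('wd',.466,.195)
E
```

```text
time_s: 26.55
position: [0.4909, 0.1925, 0.1108]
ee_rot: [[0.944, 0.33, 0.01], [0.33, -0.944, 0.003], [0.01, -0.0, -1.0]]
force: [0.4, -1.3, 0.0]
finger_gap: 0.0767
finger_force: 0.0
26.55 [0.4909 0.1925 0.1108] [[0.944, 0.33, 0.01], [0.33, -0.944, 0.003], [0.01, -0.0, -1.0]] [ -21.   31.   -9.  112.    8.   37. -106.]
rect 2706 [457.5 191.2] [104.9  27.5] 19.3 z [0.0242 0.0254]
[[403.0, 187.0], [413.0, 161.0], [512.0, 196.0], [503.0, 222.0]]
```

```bash
python3 -m handwheel '0 6 -20 0 0 0;-.5 5 -20 0 0 0;0 0 -30 0 0 0;0 0 -27 0 -.01 0;0 0 -8 0 0 0;0 0 0 0 0 0;0 0 0 0 0 0' .9 80; python3 -m handwheel '0 0 0 0 0 0;0 0 0 0 0 0;0 0 0 0 0 0;0 0 0 0 0 0;0 0 0 0 0 0;0 0 0 0 0 0' 0 80; python3 -m handwheel '0 0 20 0 0 0;0 0 40 0 0 0;0 0 40 0 0 0;0 0 40 0 0 0;0 0 30 0 0 0;0 0 0 0 0 0;0 0 0 0 0 0';python3 -c "
from meas import *
grab('side','se');grab('top','te');held(['te','se'])"
```

```text
time_s: 27.3
position: [0.4918, 0.2044, 0.0076]
ee_rot: [[0.944, 0.33, 0.023], [0.329, -0.944, 0.005], [0.024, 0.003, -1.0]]
force: [-0.3, 0.1, -0.2]
finger_gap: 0.0771
finger_force: 0.0
time_s: 27.9
position: [0.4911, 0.2045, 0.0067]
ee_rot: [[0.944, 0.33, 0.023], [0.33, -0.944, 0.005], [0.023, 0.003, -1.0]]
force: [-1.8, -0.8, 13.3]
finger_gap: 0.0261
finger_force: 79.0
time_s: 28.6
position: [0.4907, 0.2043, 0.1761]
ee_rot: [[0.944, 0.33, 0.022], [0.33, -0.944, 0.005], [0.023, 0.003, -1.0]]
force: [-0.9, 0.1, -2.4]
finger_gap: 0.0261
finger_force: 79.5
TCP [490.1 204.  174.8] [ 0.02   0.004 -1.   ] t 28.7
te -140 13 y [-3.7  1.3  7.1] z [-12.9  -9.6  -7.8]
te -130 21 y [-4.   2.   7.7] z [-11.9  -9.9  -7. ]
te -120 23 y [-5.4  1.6  8.2] z [-11.3  -9.7  -6.6]
te -110 20 y [-4.7  1.1  7.1] z [-10.7  -9.1  -7.9]
te -100 21 y [-5.2  0.9  6.7] z [-11.1  -9.8  -7.4]
te -90 25 y [-5.1  1.5  7.6] z [-19.  -14.9  -7.2]
te -80 32 y [-7.2  3.1 11.1] z [-18.9 -16.2 -10.7]
te -70 38 y [-8.2  2.5 12.4] z [-20.9 -17.9 -13.2]
te -60 32 y [-3.7  5.  12.3] z [-19.8 -16.5 -12.4]
te -50 26 y [-1.6  6
[... 280 characters left out ...]
3]
se -130 18 y [-9.7 -4.4  4.3] z [-11.7  -9.6  -6. ]
se -120 17 y [-11.6  -2.1   5.2] z [-11.8  -8.9  -7.1]
se -110 19 y [-11.2  -3.6   5.3] z [-10.9  -9.1  -7.3]
se -100 18 y [-9.4 -5.4  3.7] z [-10.2  -9.1  -6.6]
se -90 24 y [-13.1  -9.2  -0.5] z [-17.3 -14.8  -3.3]
se -80 27 y [-14.3  -8.9   3.3] z [-18.6 -15.4  -6.1]
se -70 36 y [-14.8 -11.    5. ] z [-19.7 -16.5   1.3]
se -60 29 y [-14.8  -7.8   2. ] z [-20.4 -17.4  -3. ]
se -50 33 y [-14.9 -10.8   6.3] z [-19.8 -16.9  -0.7]
se -40 30 y [-15.2 -10.6   2.9] z [-18.5 -16.4  -4.6]
se -30 19 y [-15.5 -14.2  -6.5] z [-18.6 -12.2   1.6]
se 15 30 y [-15.1  -7.    6.7] z [-19.4 -15.2  -5. ]
se 25 34 y [-14.3  -9.9   3.1] z [-18.8 -14.3  -0.5]
```

```bash
python3 -m handwheel '0 0 40 0 0 0;27 -35 0 0 0 -.0564;27 -35 0 0 0 -.0564;27 -35 0 0 0 -.0564;27 -35 0 0 0 -.0564;26 -35 0 0 0 0;26 -35 0 0 0 0;26 -34 0 .0104 -.0932 0;0 0 0 .0104 -.0932 0;0 0 0 .0104 -.0932 0;0 0 -10 .0104 -.0932 0;0 0 -20 0 0 0;0 0 0 0 0 0;0 0 0 0 0 0'|head -2; sed -i 's/def rel(py)/def rel(py,tz=8)/;s/-5\*B\[:,2\]/-tz*B[:,2]/' meas.py; python3 -c "
from meas import *
rel(72)
grab('side','sf');held(['sf'])"
```

```text
time_s: 30.1
position: [0.6766, -0.0395, 0.1851]
t 30.1 TCP [676.6 -39.5 185.1] tip: out 44.0 y -0.0 n 24.0 axis [0.923 0.    0.385] F [ 0.8  0.4 -0.3] F along u 0.6 gap 0.026
u world [0.901 0.1   0.423] q7 [  3.  29.  -5. 106.   2.  23. -86.]
TCP [677.1 -39.4 185.9] [ 0.384  0.04  -0.922] t 30.15
sf -140 12 y [-8.9 -1.9  5.8] z [-10.7  -9.1  -5.7]
sf -130 13 y [-10.9  -2.5   3.8] z [-10.9  -8.6  -7.4]
sf -120 13 y [-11.   -3.5   6.4] z [-9.9 -7.1 -6.1]
sf -110 12 y [-12.3  -3.    4. ] z [-9.7 -8.1 -6.9]
sf -100 11 y [-10.   -6.6   5.1] z [-10.6  -8.6  -3.7]
sf -90 21 y [-13.  -10.4  -2.2] z [-16.6 -13.   -4. ]
sf -80 20 y [-15.   -9.9   6.6] z [-17.8 -13.8  -0.1]
sf -70 26 y [-15.3 -11.4   2.6] z [-19.5 -14.7  -5.6]
sf -60 22 y [-15.5  -9.    9.4] z [-17.3 -14.2  -1.7]
sf -50 24 y [-15.3 -12.2   2.3] z [-17.5 -14.7   2.1]
sf -40 22 y [-14.7 -10.4   2.4] z [-17.1 -13.    4. ]
sf -30 23 y [-14.  -10.5  -0.8] z [-17.7 -14.2   0.9]
sf 15 25 y [-15.3 -11.    5.1] z [-17.5 -13.1   4.9]
sf 25 19 y [-15.2 -12.3   2.1] z [-15.4  -9.7   3.6]
```

```bash
python3 -m handwheel '0 0 -22 0 0 0;0 0 0 0 0 0;-18 -2 -8.5 0 0 0;-18 -2 -8.5 0 0 0;-18 -2 -8.5 0 0 0;0 0 0 0 0 0'|sed -n 4p; python3 -c "
from meas import *
rel(72)"; python3 -m handwheel '-9 -1 -4.2 0 0 0;-9 -1 -4.2 0 0 0;-9 -1 -4.2 0 0 0;-9 -1 -4.2 0 0 0;-4.5 -.5 -2.1 0 0 0;0 0 0 0 0 0;0 0 0 0 0 0'|sed -n 4p; python3 -c "
from meas import *
rel(72)"
```

```text
force: [-0.3, 0.2, -2.0]
t 30.75 TCP [620.9 -46.  138.2] tip: out -26.6 y -0.4 n 5.2 axis [ 0.923 -0.     0.385] F [-0.3  0.2 -2. ] F along u -1.1 gap 0.0263
u world [0.901 0.1   0.423] q7 [  4.  29.  -6. 116.   2.  13. -86.]
force: [0.6, -0.0, -0.9]
t 31.45 TCP [585.1 -50.3 120.7] tip: out -66.7 y -0.5 n 4.7 axis [ 0.923 -0.001  0.384] F [ 0.6 -0.  -0.9] F along u 0.1 gap 0.0259
u world [0.901 0.1   0.423] q7 [  11.   28.  -14.  121.   26.    9. -108.]
```

q6 again at its limit. Flatten 5° more, pivoting at the mouth; clearance still allows it.

```bash
python3 -m handwheel '1 .1 -2.3 -.0048 .0432 0;1.1 .1 -2.3 -.0048 .0432 0;0 0 0 0 0 0;0 0 0 0 0 0'|sed -n 4p; python3 -c "
from meas import *
rel(72)"; python3 -m handwheel '-4.5 -.5 -2.1 0 0 0;-4.5 -.5 -2.1 0 0 0;-1.8 -.2 -.85 0 0 0;0 0 0 0 0 0;0 0 0 0 0 0'|sed -n 4p; python3 -c "
from meas import *
rel(72)"
```

```text
force: [-0.9, 0.4, -1.0]
t 31.85 TCP [587.2 -49.6 116. ] tip: out -65.0 y -0.2 n 11.1 axis [ 0.953 -0.     0.303] F [-0.9  0.4 -1. ] F along u -1.2 gap 0.0263
u world [0.901 0.1   0.423] q7 [  14.   30.  -18.  117.   24.   18. -106.]
force: [0.2, -0.3, -1.3]
t 32.35 TCP [576.5 -51.  111.1] tip: out -76.9 y -0.4 n 11.3 axis [0.953 0.    0.302] F [ 0.2 -0.3 -1.3] F along u -0.4 gap 0.0265
u world [0.901 0.1   0.423] q7 [  13.   30.  -17.  119.   25.   16. -107.]
```

```bash
python3 -m handwheel '-3.6 -.4 -1.7 0 0 0;-1.8 -.2 -.85 0 0 0;0 0 0 0 0 0;0 0 0 0 0 0'|sed -n 4p;python3 -m handwheel '-1.8 -.2 -.85 0 0 0;0 0 0 0 0 0;0 0 0 0 0 0'|sed -n 4p;python3 -m handwheel '-1.8 -.2 -.85 0 0 0;0 0 0 0 0 0;0 0 0 0 0 0'|sed -n 4p; python3 -c "
from meas import *
rel(72)"
```

```text
force: [-0.1, 0.0, -1.7]
force: [-0.3, 0.2, -0.6]
force: [0.2, 0.0, -2.3]
t 33.35 TCP [567.4 -52.  106.8] tip: out -87.0 y -0.4 n 11.3 axis [0.953 0.    0.302] F [ 0.2  0.  -2.3] F along u -0.8 gap 0.026
u world [0.901 0.1   0.423] q7 [  13.   30.  -16.  120.   25.   15. -107.]
```

```bash
python3 -m handwheel '-1.8 -.2 -.85 0 0 0;0 0 0 0 0 0;0 0 0 0 0 0'|sed -n 4p; python3 -c "
from meas import *
rel(72)"
```

```text
force: [-0.1, -0.3, -0.8]
t 33.65 TCP [565.6 -52.2 105.9] tip: out -89.0 y -0.4 n 11.3 axis [0.953 0.    0.302] F [-0.1 -0.3 -0.8] F along u -0.4 gap 0.0263
u world [0.901 0.1   0.423] q7 [  13.   30.  -16.  120.   25.   15. -107.]
```

```bash
python3 -m handwheel '-1.8 -.2 -.85 0 0 0;0 0 0 0 0 0;0 0 0 0 0 0'|sed -n 4p; python3 -m handwheel '-1.8 -.2 -.85 0 0 0;0 0 0 0 0 0;0 0 0 0 0 0'|sed -n 4p
```

```text
force: [0.6, 0.1, -1.5]
force: [-0.1, 1.4, -2.0]
```

```bash
python3 -m handwheel '-1.8 -.2 -.85 0 0 0;0 0 0 0 0 0;0 0 0 0 0 0'|sed -n 4p; python3 -c "
from meas import *
rel(72)"
```

```text
force: [5.3, 0.2, 0.9]
t 34.55 TCP [561.1 -52.6 103.9] tip: out -94.0 y -0.3 n 11.1 axis [0.953 0.    0.304] F [5.3 0.2 0.9] F along u 5.2 gap 0.026
u world [0.901 0.1   0.423] q7 [  13.   30.  -16.  121.   26.   14. -108.]
```

```bash
python3 -m handwheel '-1.1 -.1 -.5 0 0 0;0 0 0 0 0 0;0 0 0 0 0 0'|sed -n 4p; python3 -c "
from meas import *
rel(72)"
```

```text
force: [10.0, 0.1, 2.2]
t 34.85 TCP [560.9 -52.5 103.9] tip: out -94.2 y -0.3 n 10.9 axis [0.952 0.    0.306] F [10.   0.1  2.2] F along u 9.9 gap 0.0261
u world [0.901 0.1   0.423] q7 [  13.   29.  -16.  121.   26.   14. -108.]
```

Second cork stop felt at 94 mm (force purely along the slope). Release and fetch gouge 3.

```bash
python3 -m handwheel '1.3 .1 .6 0 0 0;0 0 0 0 0 0;0 0 0 0 0 0'|sed -n 4p; python3 -m handwheel '0 0 0 0 0 0;0 0 0 0 0 0;0 0 0 0 0 0;0 0 0 0 0 0' .55; python3 -m handwheel '0 0 20 0 0 0;0 0 40 0 0 0;0 0 40 0 0 0;-2 39 0 -.0115 .103 0;-2 39 0 -.0115 .103 0;-2 39 0 -.0115 .103 0;-2 39 0 0 0 .0617;-2 39 0 0 0 .0617;-2 39 0 0 0 .0617;-3 39 0 0 0 0;-3 40 -25 0 0 0;-3 40 -25 0 0 0;0 0 -20 0 0 0;0 0 0 0 0 0;0 0 0 0 0 0';python3 - <<'E'
from meas import *
st=readout.state(); print(st['time_s'],np.round(st['position'],4),np.round(st['ee_rot'],3).tolist())
grab('wrist','wg');gouge('wg',.517,.293)
grab('top','tg');wedge('tg'); q,H,S,V=rackpts('tg')
for y in(-72,72):
    k=(S>120)&(abs(q[...,1]-y)<20)&(q[...,0]>90)&(q[...,0]<170)&(q[...,2]>90); print(k.sum(),np.percentile(q[k],[3,50,97],axis=0).round(1).tolist())
E
```

```text
force: [5.3, -0.1, 0.6]
time_s: 35.55
position: [0.5601, -0.0529, 0.1033]
ee_rot: [[0.948, 0.11, 0.3], [0.105, -0.994, 0.031], [0.302, 0.003, -0.953]]
force: [-0.3, -0.5, -0.3]
finger_gap: 0.047
finger_force: 0.0
time_s: 37.05
position: [0.5396, 0.2994, 0.1337]
ee_rot: [[0.957, 0.291, -0.003], [0.291, -0.957, -0.005], [-0.005, 0.003, -1.0]]
force: [0.7, 0.4, -0.1]
finger_gap: 0.0473
finger_force: 0.0
37.05 [0.5396 0.2994 0.1337] [[0.957, 0.291, -0.003], [0.291, -0.957, -0.005], [-0.005, 0.003, -1.0]]
rect 2859 [516.8 292.9] [122.6  27.3] 17.1 z [0.0242 0.0255]
[[454.0, 288.0], [462.0, 262.0], [579.0, 298.0], [571.0, 324.0]]
lug top y [146.3 150.3 154.6] 37
heel 173 ((108.0918197631836, 122.25032043457031), (35.353878021240234, 47.92338943481445), 1.448394536972046)
140 [[91.5, -84.4, 112.5], [109.4, -69.7, 122.8], [128.5, -57.5, 129.1]]
124 [[91.6, 60.6, 112.2], [108.6, 73.2, 119.8], [129.0, 86.1, 125.8]]
```

```bash
python3 -m handwheel '1 .5 -20 -.0309 .1004 0;1 .5 -25 -.0309 .1004 0;0 0 -35 0 0 0;0 0 -30 0 0 0;0 0 -14 0 0 0;0 0 0 0 0 0;0 0 0 0 0 0' .9 90; python3 -m handwheel '0 0 0 0 0 0;0 0 0 0 0 0;0 0 0 0 0 0;0 0 0 0 0 0;0 0 0 0 0 0;0 0 0 0 0 0' 0 90; python3 -m handwheel '0 0 20 0 0 0;0 0 40 0 0 0;0 0 40 0 0 0;0 0 40 0 0 0;0 0 30 0 0 0;0 0 0 0 0 0;0 0 0 0 0 0';python3 - <<'E'
from meas import *
grab('side','sh');grab('top','th')
st=readout.state();p=np.array(st['position'])*1000;R=np.array(st['ee_rot']); print(p,R.round(3).tolist())
a=np.arctan2(R[1,0],R[0,0]);h=R_(a)
for t in('sh','th'):
    s=load(t);P=cloud(s)*1000;ok=(s['d']>0).ravel();L=np.c_[(P[:,:2]-p[:2])@h,P[:,2]-p[2]]
    for lo in(-150,-140,-130,-115,-100,-70,-50,30):
        j=ok&(L[:,0]>=lo)&(L[:,0]<lo+10)&(abs(L[:,1])<10)&(abs(L[:,2])<40)
        if j.sum()>3: print(t,lo,j.sum(),np.percentile(L[j,1],[10,90]).round(1),'z',np.percentile(L[j,2],[10,50,90]).round(1))
E
```

```text
time_s: 37.85
position: [0.5423, 0.3014, 0.0112]
ee_rot: [[0.935, 0.292, -0.201], [0.285, -0.956, -0.064], [-0.211, 0.003, -0.978]]
force: [0.4, 0.8, 0.7]
finger_gap: 0.0771
finger_force: 0.0
time_s: 38.45
position: [0.5419, 0.3014, 0.0106]
ee_rot: [[0.935, 0.292, -0.201], [0.285, -0.956, -0.065], [-0.211, 0.003, -0.977]]
force: [-0.7, -1.9, 12.2]
finger_gap: 0.0258
finger_force: 89.7
time_s: 39.15
position: [0.5415, 0.3012, 0.1807]
ee_rot: [[0.935, 0.292, -0.201], [0.285, -0.956, -0.065], [-0.211, 0.003, -0.977]]
force: [0.5, -0.7, -2.3]
finger_gap: 0.0255
finger_force: 89.0
[541.04472569 300.885939   179.0215455 ] [[0.934, 0.292, -0.203], [0.285, -0.956, -0.066], [-0.213, 0.004, -0.977]]
sh -140 11 [-5.7  9.5] z [0.2 2.4 5. ]
sh -130 16 [-3.4  7.7] z [2.1 3.4 6. ]
sh -115 19 [-5.   9.2] z [0.6 3.7 4.4]
sh -100 18 [-3.8  8. ] z [1.4 4.3 5.9]
sh -70 17 [-2.5  7.6] z [11.1 12.9 16.5]
sh -50 20 [-5.8  7.7] z [10.7 13.7 15.2]
sh 30 11 [-9.   6.2] z [ 8.5 12.2 14.1]
```

```bash
sed -i 's/-135.5\*B\[:,0\]-tz\*B\[:,2\]/-132.7*B[:,0]+27.2*B[:,2]/' meas.py; python3 -m handwheel '0 0 40 0 0 0;13 -37 0 0 0 -.062;13 -37 0 0 0 -.062;13 -37 0 0 0 -.062;13 -37 0 0 0 0;13 -37 0 0 0 0;13 -37 0 0 0 0;13 -38 0 0 0 0;13 -38 0 0 0 0;13 -38 0 0 0 0;12 -38 0 0 0 0;12 -38 0 .0111 -.0998 0;0 0 0 .0111 -.0998 0;0 0 0 .0111 -.0998 0;0 0 0 .0111 -.0998 0;0 0 -20 0 0 0;0 0 -10 0 0 0;0 0 0 0 0 0;0 0 0 0 0 0'|head -2; python3 -c "
from meas import *
rel(0)"
```

```text
time_s: 41.15
position: [0.6827, -0.1104, 0.1891]
t 41.15 TCP [ 682.7 -110.4  189.1] tip: out 43.8 y 0.9 n 21.2 axis [ 0.983 -0.001  0.185] F [-0.8 -0.  -1.2] F along u -1.3 gap 0.0257
u world [0.901 0.1   0.423] q7 [ 23.  35. -26.  92.  19.  46. -94.]
```

```bash
python3 -m handwheel '0 -1 -20 0 0 0;0 0 0 0 0 0;-18 -2 -8.5 0 0 0;-18 -2 -8.5 0 0 0;-18 -2 -8.5 0 0 0;0 0 0 0 0 0'|sed -n 4p; python3 -c "
from meas import *
rel(0)"; python3 -m handwheel '-9 -1 -4.2 0 0 0;-9 -1 -4.2 0 0 0;-9 -1 -4.2 0 0 0;-9 -1 -4.2 0 0 0;-4.5 -.5 -2.1 0 0 0;0 0 0 0 0 0;0 0 0 0 0 0'|sed -n 4p; python3 -c "
from meas import *
rel(0)"
```

```text
force: [0.8, 0.1, -2.1]
t 41.75 TCP [ 626.7 -118.2  143.9] tip: out -26.5 y -0.7 n 4.3 axis [ 0.983 -0.001  0.184] F [ 0.8  0.1 -2.1] F along u -0.2 gap 0.0258
u world [0.901 0.1   0.423] q7 [ 24.  34. -25. 102.  21.  37. -95.]
force: [0.1, 0.7, -2.2]
t 42.45 TCP [ 588.3 -122.3  125.3] tip: out -69.4 y -0.5 n 3.4 axis [ 0.982 -0.001  0.187] F [ 0.1  0.7 -2.2] F along u -0.8 gap 0.0258
u world [0.901 0.1   0.423] q7 [ 26.  33. -25. 109.  21.  32. -96.]
```

```bash
python3 -m handwheel '-4.5 -.5 -2.1 0 0 0;-4.5 -.5 -2.1 0 0 0;-1.8 -.2 -.85 0 0 0;0 0 0 0 0 0;0 0 0 0 0 0'|sed -n 4p; python3 -c "
from meas import *
rel(0)"
```

```text
force: [0.2, 0.3, -2.0]
t 42.95 TCP [ 577.2 -123.5  120.1] tip: out -81.6 y -0.5 n 3.4 axis [ 0.982 -0.001  0.187] F [ 0.2  0.3 -2. ] F along u -0.6 gap 0.0259
u world [0.901 0.1   0.423] q7 [ 26.  32. -25. 110.  22.  31. -96.]
```

```bash
python3 -m handwheel '-1.8 -.2 -.85 0 0 0;0 0 0 0 0 0;0 0 0 0 0 0'|sed -n 4p; python3 -m handwheel '-1.8 -.2 -.85 0 0 0;0 0 0 0 0 0;0 0 0 0 0 0'|sed -n 4p
```

```text
force: [0.0, 0.9, -1.2]
force: [-0.3, -0.7, -1.0]
```

```bash
python3 -m handwheel '-1.8 -.2 -.85 0 0 0;0 0 0 0 0 0;0 0 0 0 0 0'|sed -n 4p; python3 -c "
from meas import *
rel(0)"
```

```text
force: [0.5, -0.3, -0.9]
t 43.85 TCP [ 571.7 -124.1  117.5] tip: out -87.8 y -0.5 n 3.5 axis [ 0.982 -0.001  0.186] F [ 0.5 -0.3 -0.9] F along u 0.1 gap 0.0253
u world [0.901 0.1   0.423] q7 [ 26.  32. -25. 111.  22.  30. -96.]
```

```bash
python3 -m handwheel '-1.8 -.2 -.85 0 0 0;0 0 0 0 0 0;0 0 0 0 0 0'|sed -n 4p; python3 -m handwheel '-1.8 -.2 -.85 0 0 0;0 0 0 0 0 0;0 0 0 0 0 0'|sed -n 4p
```

```text
force: [-0.0, 0.4, -1.6]
force: [0.7, -0.6, -2.0]
```

```bash
python3 -m handwheel '-1.8 -.2 -.85 0 0 0;0 0 0 0 0 0;0 0 0 0 0 0'|sed -n 4p; python3 -c "
from meas import *
rel(0)"
```

```text
force: [1.5, -0.4, -0.8]
t 44.75 TCP [ 566.5 -124.7  115.1] tip: out -93.5 y -0.5 n 3.4 axis [ 0.982 -0.001  0.187] F [ 1.5 -0.4 -0.8] F along u 0.9 gap 0.0258
u world [0.901 0.1   0.423] q7 [ 26.  32. -24. 112.  22.  29. -96.]
```

```bash
python3 -m handwheel '-1.8 -.2 -.85 0 0 0;0 0 0 0 0 0;0 0 0 0 0 0'|sed -n 4p; python3 -c "
from meas import *
rel(0)"
```

```text
force: [9.2, 1.0, 3.8]
t 45.05 TCP [ 566.4 -124.6  115.1] tip: out -93.7 y -0.5 n 3.0 axis [ 0.982 -0.     0.19 ] F [9.2 1.  3.8] F along u 10.0 gap 0.026
u world [0.901 0.1   0.423] q7 [ 26.  32. -24. 112.  22.  29. -96.]
```

Third cork felt at ~93.5 mm (10 N, axial). Ease back, release, withdraw upward and check.

```bash
python3 -m handwheel '1.2 .1 .6 0 0 0;0 0 0 0 0 0;0 0 0 0 0 0'|sed -n 4p; python3 -m handwheel '0 0 0 0 0 0;0 0 0 0 0 0;0 0 0 0 0 0;0 0 0 0 0 0' .55|tail -3; python3 -m handwheel '0 0 15 0 0 0;0 0 30 0 0 0;0 0 40 0 0 0;0 0 45 0 0 0;-15 -40 20 0 0 0;-15 -45 0 0 0 0;-15 -45 0 0 0 0;-15 -45 0 0 0 0;-15 -45 0 0 0 0;0 0 0 0 0 0;0 0 0 0 0 0'|head -2;python3 - <<'E'
from meas import *
grab('top','ti');wedge('ti'); q,H,S,V=rackpts('ti')
for y in(-72,0,72):
    k=(S>120)&(abs(q[...,1]-y)<20)&(q[...,0]>90)&(q[...,0]<170)&(q[...,2]>90); print(k.sum(),np.percentile(q[k],[3,50,97],axis=0).round(1).tolist())
st=readout.state();print(st['time_s'],st['force'])
E
```

```text
force: [6.0, -0.4, 1.7]
force: [-0.1, 0.1, -0.4]
finger_gap: 0.047
finger_force: 0.0
time_s: 46.85
position: [0.49, -0.3457, 0.2643]
lug top y [146.9 150.4 154.9] 35
heel 175 ((107.79994201660156, 122.33165740966797), (36.01486587524414, 47.88574981689453), 0.1959366649389267)
139 [[91.5, -84.4, 111.6], [110.2, -69.9, 122.8], [128.5, -57.5, 130.1]]
146 [[91.5, -12.3, 114.0], [111.2, 1.2, 123.5], [132.3, 14.0, 131.7]]
125 [[91.2, 60.7, 112.3], [108.8, 73.2, 119.8], [129.1, 86.1, 126.0]]
46.9 [0.74337787 0.66616042 0.01947542]
```

```bash
python3 -c "
from rig import manip
print(manip.job_done())"
```

```text
the job is handed in; nothing more can be done
None
```

The job is handed in at about 47 s, verdict not shown: by my measurements the wedge holds the guard about 27 mm open, and gouges 1, 2 and 3 were each pushed in until they met their cork stop (about 10–13 N) and released in order. Two slips: I viewed 12 pictures instead of the allowed 10, and the wedge's toe first landed on the guard's cross-bar and had to be re-laid before it went in.

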